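# Put away the reference coils and the adapter card at the coil test bench

## Robot

A 6-joint arm with a two-finger parallel gripper is mounted at the origin on the work surface. World frame = base frame: x ahead of the robot, y to its left, z up, the work surface at z = 0. Lengths are in m, angles in rad, forces in N, time in s.
With the tool pointing down it reaches from about 0.3 to 0.775 m from the base axis. Payload 14.6 kg.
Tool frame: the origin (TCP) lies at the very end of the fingers, on their centre line; the grasp point (between the pads) lies ctrl.tcp_to_grasp behind it (ctrl.tcp_to_grasp is the distance from the TCP to the grasp point, in m); x points along the fingers, y is the direction in which the jaws open and shut, and the axes are right-handed (so a half turn about x gives the same grasp; the last joint's range is limited). The gripper opens to 94 mm and grips with 3 to 60 N. Pads are 16 mm wide; open, the fingers measure 119 mm over their backs; the gripper's body (75 mm by 177 mm) begins 78 mm behind the grasp point.
Start: joints at [-1.363, 0.3, 1.521, -0, 1.321, -0.067], TCP at [0.149, -0.529, 0.205] pointing down, gripper open.
Joint ranges: [-3.03, 3.03], [-0.79, 2.21], [0.23, 2.52], [-1.04, 4.18], [0, 3.07], [-2.55, 2.55]. Speed limits (rad/s): [2.22, 2.22, 2.57, 3.14, 3.14, 3.14].

## Interface

Orientations are given as [roll, pitch, yaw] about the fixed x, y, z axes, in that order (R = Rz(yaw) Ry(pitch) Rx(roll)).
In Python, from station import ctrl gives the robot as it stands.
- The arm moves only by the tool play_rows, never from a script. Its argument "increments" is a list that holds one entry, the list of rows, each a list of 5 numbers: the closure in counts, from 0 (fully open) to 255 (shut), then the shift along the tool's x, y, z in cm, then the turn about the tool's x in degrees. A call has 1 to 12 rows; each row shifts and turns the commanded pose from where the row before left it, along the tool's axes as they then stand; what a row does not reach is not made up. A row lasts 1/12 s, in which the tool goes at most 41.7 mm and 7.16 degrees, less where a joint would pass 70% of its speed; a pose out of reach is approached as far as the arm can. A call is refused whole if a number of a shift passes 4.17 or a number of a turn 7.16, either way. A call with a gripper value outside its range is refused whole. The fingers move at their own pace and stop on an object; "newtons" is the grip in N (left out, the last holds). Time passes only in rows, so rows that do not move let the fingers close. It gives the time, the measured TCP pose, the force and the opening at its end, in the units of the state.
- ctrl.get_obs(): the state, without advancing time (a new reading comes with each control period).
- ctrl.camera(name): name is "scene" or "top" or "wrist"; returns the picture (400x640x3 uint8, red, green, blue); there is no depth.
- ctrl.calibration(name): a dict with "fx", "fy", "cx", "cy" (pixels), "k1" (the pictures are not rectified: a ray, as slopes to the right and down, at radius r is drawn at 1 + k1 r^2 times it, then the intrinsics apply), "rvec" (rotation vector, rad) and "tvec" (3), from world to camera coordinates, as OpenCV has them; the wrist camera has in their place "T_tool_cam" (4x4, takes a point from camera to tool coordinates, whose origin is the TCP and whose axes are the tool frame's). Camera axes: x right, y down, z forward; pixel columns grow to the right and rows downward; lengths in m; the calibration is good to about 2 mm. A picture is of the moment at which its call begins: read the wrist's pose just before it. calibration takes no time and is no camera call.
- ctrl.hand_in(): hands the job in, once; it reports no verdict.
The state is a dict: "time_s": time; "qpos": joint angles; "joint_vel": joint speeds; "tau": joint torques, N m; "ee_pos": TCP position; "eef_rot": TCP orientation; "force": force on the tool from outside, world axes, zero at the start; "moment": the same for the moment, N m; "grip_width": finger opening in m.
Only numpy, scipy, OpenCV 4.12 (cv2) and the standard library are available. Lean on these libraries where they do the work, as an engineer would, in place of code of your own. Each camera call takes 0.05 s, during which the arm holds its last target.

## Task

The tester's reference check is finished, so put its pieces away: stand each reference part (yellow transformer, round pot core, green block) upright and squarely on the painted shape of its own outline and colour in the red trays, and slide the adapter card edgewise down the empty middle guides of the card rack until it rests on the bottom. Lower the pieces rather than dropping them, let go of everything, and leave the tape roll and the screwdriver where they lie.

Things in the scene. Friction and masses are not known exactly. Their poses are not given: they have to be found in the camera images.
- yellow_transformer: Small loose transformer: dark ferrite core, winding wrapped in bright yellow tape, black foot. 42 mm along its x, 34 mm along its y (over the winding), 38 mm high. It stands upright on the table; it can be gripped from above across the yellow winding (34 mm, along y, winding from 8 to 34 mm up) or across the core (42 mm, along x). 0.12 kg. Origin: centre of its underside; z up.
- pot_core: Loose round pot-core choke: dark grey upright cylinder, 42 mm in diameter, 35 mm high, with a small brass screw head on its top centre and two copper stripes on its side. It stands upright on the table. 0.15 kg. Origin: centre of its underside; z up.
- green_block: Loose potted coil: green rectangular block, 60 mm along its x, 32 mm along its y, 36 mm high, small pins along the long sides. It stands upright on the table; grip it across the 32 mm. 0.16 kg. Origin: centre of its underside; z up.
- adapter_card: Green circuit card, loose, upright on edge in a loose black stand (50 x 104 mm, 25 mm high, slot 20 mm deep: lift it straight out). Board 3 mm thick (x), 94 mm wide (y), 76 mm high; mid-top a white grip bar 10 mm thick, 70 mm long, from 75 to 97 mm above the lower edge: grip it from above across the 10 mm. 0.11 kg. Origin: middle of the lower edge, 5 mm above the table at the start; z up.
- yellow_tray: Fixed red-framed wooden sample tray, 104 x 92 mm outside (x by y), pale floor 4 mm thick, rim 12 mm high and 7 mm wide, standing on the table. In the middle of its floor is painted a bright yellow 46 x 38 mm rectangle (long side along x), the place of the yellow transformer. Origin: centre of its underside, under the centre of the painted shape; z up.
- round_tray: Fixed red-framed wooden sample tray, 104 x 92 mm outside (x by y), pale floor 4 mm thick, rim 12 mm high and 7 mm wide, standing on the table. In the middle of its floor is painted a dark grey disc 46 mm across, the place of the round pot core. Origin: centre of its underside, under the centre of the painted shape; z up.
- green_tray: Fixed red-framed wooden sample tray, 104 x 92 mm outside (x by y), pale floor 4 mm thick, rim 12 mm high and 7 mm wide, standing on the table. In the middle of its floor is painted a green 64 x 36 mm rectangle (long side along x), the place of the green block. Origin: centre of its underside, under the centre of the painted shape; z up.
- card_rack: Fixed open aluminium rack 96 (x) x 128 mm (y). Outer slots hold low blue boards (60 mm high); middle slot empty. Its two white guides: grooves 6 mm wide (x), 100 mm bottom to bottom (y), 82 mm between lips; floor 8 mm up, grooves to 62 mm, then flared 7 mm each way to 78 mm. Card either way round; seated, its lower edge is on the floor. Origin: underside centre, below the slot; y along slot, z up.
- tape_roll: Bystander: loose roll of amber tape lying flat, 80 mm across, 54 mm hole, 19 mm high, beyond the gap between the targets. To be left alone. Origin: centre of its underside.
- screwdriver: Bystander: loose screwdriver, 150 mm long, lying about 25 mm high in the gap straight ahead of the robot, its x along the shaft. To be left alone.
Not all that is in view belongs to the job. There is more than one size of the pot_core; the job needs the middle-sized.

How it is judged:
At the end, for the whole second after the job is handed in: Parts upright on their own trays' floors, centres within 12 mm of the painted shape's, rectangles within 0.30 rad of it; card upright in the middle guides, on the floor within 3 mm, centre within 7 mm; all at rest, released; tape and screwdriver within 30 mm of start (horizontal distance between yellow_transformer and yellow_tray below 0.012 m and z of yellow_transformer in the frame of yellow_tray between 0.001 and 0.007 m and angle between each of yellow_transformer, pot_core, green_block, adapter_card's own z axis and vertical below 0.12 rad and linear speed of each of yellow_transformer, pot_core, green_block, adapter_card below 0.02 m/s and angle between the x axis of yellow_transformer and the x axis of yellow_tray, either way round below 0.3 rad and horizontal distance between pot_core and round_tray below 0.012 m and z of pot_core in the frame of round_tray between 0.001 and 0.007 m and horizontal distance between green_block and green_tray below 0.012 m and z of green_block in the frame of green_tray between 0.001 and 0.007 m and angle between the x axis of green_block and the x axis of green_tray, either way round below 0.3 rad and horizontal distance between adapter_card and card_rack below 0.007 m and z of adapter_card in the frame of card_rack between 0.005 and 0.011 m and angle between the y axis of adapter_card and the y axis of card_rack, either way round below 0.12 rad and distance of each of tape_roll, screwdriver from where it was at the start of the episode below 0.03 m); the robot touches nothing.
It fails at once if a reference part or the card is dropped or flung: it moves faster than 0.7 m/s with no finger on it (a free fall of about 25 mm) ((linear speed of yellow_transformer above 0.7 m/s and contact force between the fingers and yellow_transformer below 0.05 N) or (linear speed of pot_core above 0.7 m/s and contact force between the fingers and pot_core below 0.05 N) or (linear speed of green_block above 0.7 m/s and contact force between the fingers and green_block below 0.05 N) or (linear speed of adapter_card above 0.7 m/s and contact force between the fingers and adapter_card below 0.05 N)).
It fails at once if the tape roll or the screwdriver is pushed more than 30 mm from where it lay (distance of any of tape_roll, screwdriver from where it was at the start of the episode above 0.03 m).
It also fails if it takes over 102 s, if anything falls off the work surface, if the arm or the gripper's body presses on something with over 40 N, if the wrist force passes 120 N, or if a joint passes its speed limit or range.

## Working session

There is one attempt and no reset: what is moved stays moved. The work goes in short steps, Python scripts to look and compute and a tool call to move; the robot and the scene stay as the last step left them, time stands still between calls to the robot, and variables do not carry over. Pictures are saved under pics/ and viewed, and the job is handed in when it is done.

Besides the shell and the picture viewer there is one more tool, called after "Emit:" by a JSON object that holds its "api" and its "payload". play_rows: Moves the arm, as the interface text tells. Its arguments: {"type":"object","properties":{"increments":{"type":"array"},"newtons":{"type":"number"}},"required":["increments"]}

```bash
ls; mkdir -p pics; python3 - <<'E'
from station import ctrl
import cv2,json
print(ctrl.get_obs()); print(ctrl.tcp_to_grasp)
for n in ["top","scene","wrist"]:
    print(n,ctrl.calibration(n))
    cv2.imwrite(f"pics/{n}0.png",ctrl.camera(n)[:,:,::-1])
E
```

```text
pics
{'time_s': 0.0, 'qpos': array([-1.36256551e+00,  3.00523331e-01,  1.52156603e+00,  3.50549158e-05,
        1.32073014e+00, -6.65907310e-02]), 'joint_vel': array([ 9.12201702e-04,  1.27788565e-03, -1.08687154e-03, -2.59274398e-05,
        1.82801832e-03, -6.94214632e-04]), 'tau': array([ 1.45080387e-03, -5.31802726e+01, -3.52738667e+01,  7.08469050e-02,
        2.41729862e-02, -9.91357524e-05]), 'ee_pos': array([ 0.14921235, -0.52909735,  0.20486406]), 'eef_rot': array([-1.66505568,  1.56956901,  1.75134982]), 'force': array([-0.45171596,  0.07487191,  0.05294484]), 'moment': array([-0.01610285,  0.00890354, -0.00133435]), 'grip_width': 0.09370870467389604}
0.0188
top {'fx': 501.3617301024811, 'fy': 501.3617301024811, 'cx': 324.5985133761235, 'cy': 200.29149050284505, 'k1': -0.15280754042654376, 'rvec': array([ 2.14199992, -2.19218835,  0.13479629]), 'tvec': array([-0.01362828,  0.55064792,  1.24666616])}
scene {'fx': 361.96935093207765, 'fy': 361.96935093207765, 'cx': 320.61867314847535, 'cy': 203.14362837916397, 'k1': -0.03663848463581854, 'rvec': array([ 2.36223128,  0.5786392 , -0.19184701]), 'tvec': array([-0.51159998, -0.16912122,  1.17618765])}
wrist {'fx': 314.2273048801023, 'fy': 314.2273048801023, 'cx': 319.944582827274, 'cy': 199.50391413774307, 'k1': -0.05477746873926795, 'T_tool_cam': array([[ 7.68126294e-04, -2.89008230e-01,  9.57326304e-01,
        -1.79876867e-01],
       [ 9.99999666e-01,  4.88407663e-04, -6.54920063e-04,
        -1.01410160e-04],
       [-2.78288215e-04,  9.57326488e-01,  2.89008509e-01,
        -8.55769647e-02],
       [ 0.00000000e+00,  0.00000000e+00,  0.00000000e+00,
         1.00000000e+00]])}
```

View pics/top0.png

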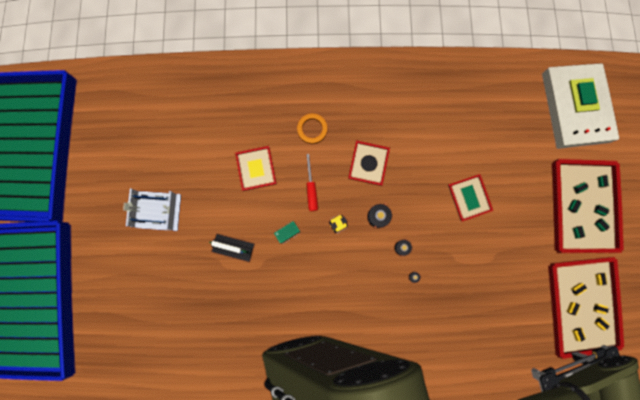

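View pics/scene0.png

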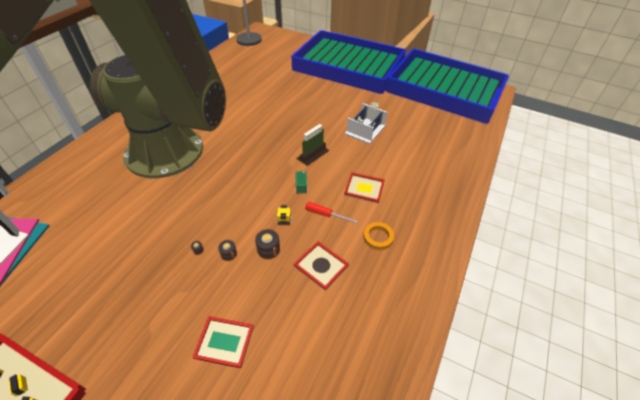

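View pics/wrist0.png

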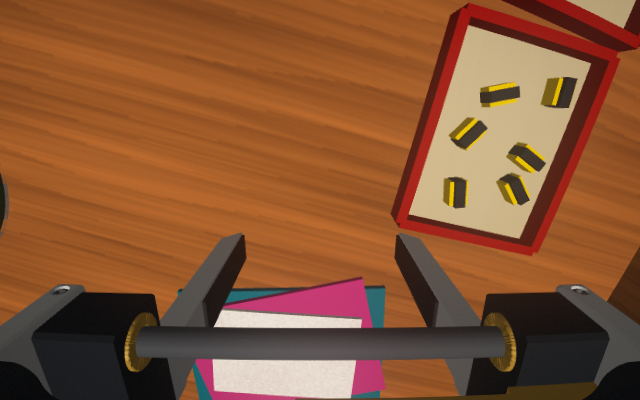

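```bash
cat > h.py <<'E'
import numpy as np, cv2
from scipy.spatial.transform import Rotation as R
from station import ctrl
def K(c): return np.array([[c['fx'],0,c['cx']],[0,c['fy'],c['cy']],[0,0,1]]), np.array([c['k1'],0,0,0,0.])
def ext(name,obs=None):
    c=ctrl.calibration(name)
    if 'rvec' in c:
        Rm=cv2.Rodrigues(c['rvec'])[0]; return Rm,c['tvec']
    o=obs or ctrl.get_obs()
    T=np.eye(4);T[:3,:3]=R.from_euler('xyz',o['eef_rot']).as_matrix();T[:3,3]=o['ee_pos']
    W=np.linalg.inv(T@c['T_tool_cam']); return W[:3,:3],W[:3,3]
def back(name,uv,z,obs=None):
    """pixels->world at height z"""
    c=ctrl.calibration(name);k,d=K(c);Rm,t=ext(name,obs)
    n=cv2.undistortPoints(np.array(uv,float).reshape(-1,1,2),k,d)[:,0]
    C=-Rm.T@t; D=np.c_[n,np.ones(len(n))]@Rm
    s=(z-C[2])/D[:,2]; return C+D*s[:,None]
def proj(name,P,obs=None):
    c=ctrl.calibration(name);k,d=K(c);Rm,t=ext(name,obs)
    return cv2.projectPoints(np.array(P,float).reshape(-1,1,3),cv2.Rodrigues(Rm)[0],t,k,d)[0][:,0]
def shot(name,fn):
    o=ctrl.get_obs(); im=ctrl.camera(name)[:,:,::-1].copy(); cv2.imwrite(fn,im)
    import pickle; pickle.dump(o,open(fn+'.pkl','wb')); return im,o
def crop(im,x0,y0,x1,y1,s,fn):
    c=cv2.resize(im[y0:y1,x0:x1],None,fx=s,fy=s,interpolation=cv2.INTER_CUBIC)
    for x in range((x0//10+1)*10,x1,10): cv2.putText(c,str(x),((x-x0)*s,8),0,.3,(255,255,255),1); cv2.line(c,((x-x0)*s,10),((x-x0)*s,14),(255,255,255),1)
    for y in range((y0//10+1)*10,y1,10): cv2.putText(c,str(y),(0,(y-y0)*s+4),0,.3,(255,255,255),1)
    cv2.imwrite(fn,c)
E
python3 - <<'E'
from h import *
im=cv2.imread('pics/top0.png')
crop(im,110,130,260,270,5,'pics/c1.png')
crop(im,260,130,420,290,5,'pics/c2.png'); 
crop(im,340,130,500,290,5,'pics/c3.png')
E
python3 -c "
import cv2
for i in (2,3):
    a=cv2.imread(f'pics/c{i}.png'); cv2.imwrite(f'pics/c{i}.png',a[:600])
    print(a.shape)"
```

```text
(800, 800, 3)
(800, 800, 3)
```

View pics/c1.png

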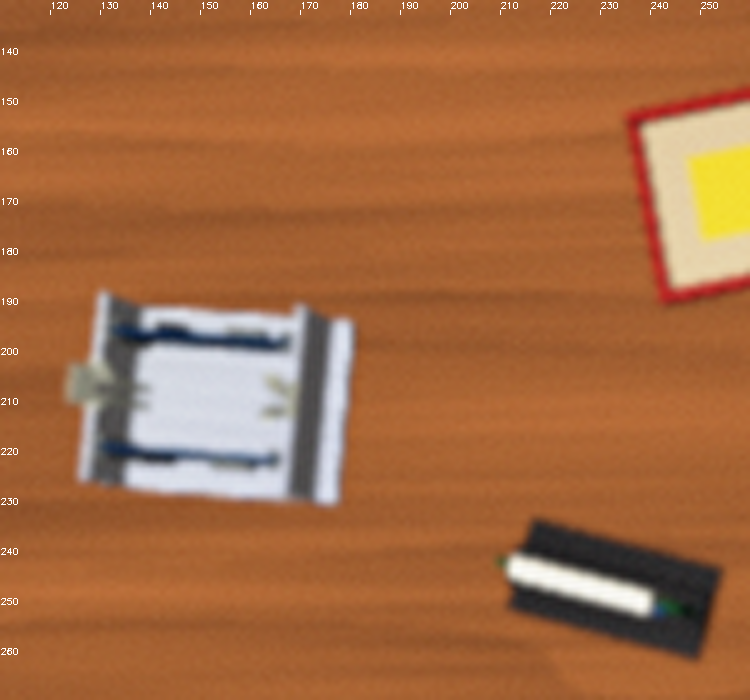

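View pics/c2.png

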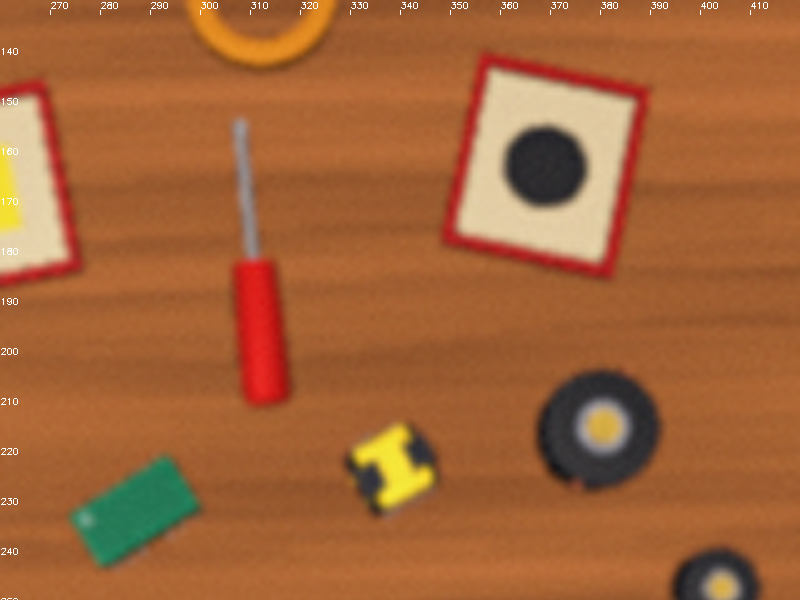

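View pics/c3.png

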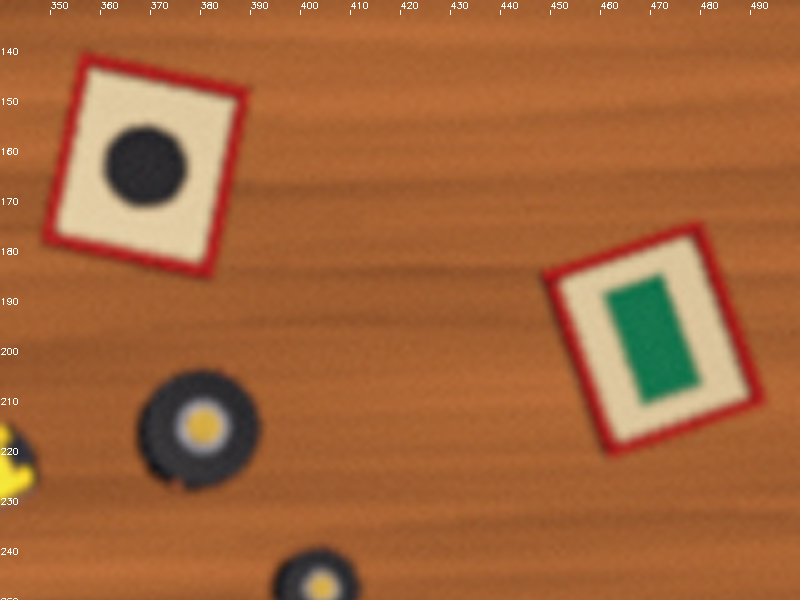

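```bash
cat > seg.py <<'E'
from h import *
im=cv2.imread('pics/top0.png'); hsv=cv2.cvtColor(im,cv2.COLOR_BGR2HSV)
def rect(name,lo,hi,box,z):
    x0,y0,x1,y1=box; m=cv2.inRange(hsv,np.array(lo),np.array(hi)); mm=np.zeros_like(m); mm[y0:y1,x0:x1]=m[y0:y1,x0:x1]
    pts=np.argwhere(mm)[:,::-1].astype(float)
    W=back('top',pts,z)[:,:2]*1000
    r=cv2.minAreaRect(W.astype(np.float32)); 
    b=cv2.boxPoints(r); e=[b[1]-b[0],b[2]-b[1]]; L=max(e,key=np.linalg.norm)
    print(name,'mean',W.mean(0).round(1),'rect c',np.round(r[0],1),'size',np.round(r[1],1),'long dir deg',round(np.degrees(np.arctan2(L[1],L[0]))%180,1))
rect('yel paint',(22,150,150),(35,255,255),(235,145,280,192),.004)
rect('green paint',(65,100,60),(90,255,255),(445,170,495,225),.004)
rect('grey disc',(0,0,0),(180,255,90),(358,150,382,176),.004)
rect('yellow tape',(22,150,120),(35,255,255),(325,210,352,236),.036)
rect('all trafo dark+y',(22,150,120),(35,255,255),(325,210,352,236),.036)
rect('green block',(65,100,60),(90,255,255),(268,215,305,250),.036)
rect('mid pot',(0,0,0),(180,110,110),(390,236,415,262),.02)
rect('big pot',(0,0,0),(180,110,110),(362,200,395,232),.02)
rect('bar',(0,0,190),(180,60,255),(205,230,250,262),.102)
for nm,pts,z in [('trays yel',[(237,153),(268.5,146.5),(274,183),(243,190)],.012),('round',[(356.5,141.5),(389,148),(381.5,185),(349,178)],.012),('green',[(449,185),(480,174.5),(492.5,210),(462,220.5)],.012),
 ('brass',[(403,247.5)],.035)]:
    W=back('top',pts,z); print(nm,W.mean(0).round(4),W[:,:2].round(3).tolist())
for z in (0.,.008,.062,.078): print('rack',z,(back('top',[(130,188),(180,193.5),(177,231),(126,226)],z)[:,:2]*1000).round(1).tolist())
E
python3 seg.py
```

```text
yel paint mean [643.  153.3] rect c [643.  153.3] size [43.6 35.5] long dir deg 10.0
green paint mean [ 552.6 -412.1] rect c [ 552.6 -412.2] size [58.6 30.8] long dir deg 16.9
grey disc mean [ 649.9 -145.2] rect c [ 649.6 -144.7] size [39.7 37.5] long dir deg 88.8
yellow tape mean [491.1 -59.9] rect c [490.8 -59.2] size [33.8 31.7] long dir deg 29.7
all trafo dark+y mean [491.1 -59.9] rect c [490.8 -59.2] size [33.8 31.7] long dir deg 29.7
green block mean [471.6  71.3] rect c [471.6  71.3] size [29.8 56.1] long dir deg 120.9
mid pot mean [ 425.8 -223.3] rect c [ 425.3 -224.5] size [38.1 38.4] long dir deg 133.4
big pot mean [ 508.8 -165.6] rect c [ 509.8 -166.4] size [58.3 57.1] long dir deg 74.6
bar mean [436.3 214.9] rect c [436.1 214.6] size [69.  10.1] long dir deg 73.9
trays yel [0.6414 0.1518 0.012 ] [[0.683, 0.201], [0.698, 0.117], [0.601, 0.104], [0.584, 0.185]]
round [ 0.648  -0.1453  0.012 ] [[0.706, -0.114], [0.687, -0.2], [0.589, -0.176], [0.609, -0.092]]
green [ 0.5513 -0.4121  0.012 ] [[0.585, -0.355], [0.612, -0.44], [0.517, -0.469], [0.491, -0.384]]
brass [ 0.425  -0.2219  0.035 ] [[0.425, -0.222]]
rack 0.0 [[598.7, 493.2], [580.5, 355.2], [481.5, 362.6], [497.0, 502.3]]
rack 0.008 [[597.5, 490.1], [579.5, 353.0], [481.0, 360.3], [496.5, 499.2]]
rack 0.062 [[589.5, 469.1], [572.2, 337.7], [477.8, 344.7], [492.6, 477.8]]
rack 0.078 [[587.1, 462.9], [570.0, 333.2], [476.9, 340.1], [491.5, 471.5]]
```

```bash
cat > plan.py <<'E'
from h import *
import sys
def wrap(a): return (a+np.pi)%(2*np.pi)-np.pi
def plan(x,y,z,jaw=None,n=None,flip=None):
    o=ctrl.get_obs(); M=R.from_euler('xyz',o['eef_rot']).as_matrix()
    p=o['ee_pos']; d=np.array([x,y,z])-p
    yaw=np.arctan2(M[1,1],M[0,1])
    dj1=wrap(np.arctan2(y,x)-np.arctan2(p[1],p[0]))
    best=None
    if jaw is None: dy=0.
    else:
        c=[]
        for k in (-2,-1,0,1,2):
            t=np.radians(jaw)+k*np.pi-yaw
            j6=o['qpos'][5]+dj1-t
            if abs(j6)<2.45: c.append((abs(j6)if flip is None else abs(t),t,j6))
        c.sort(); dy=c[0][1]
        print('options',[(round(np.degrees(a[1])),round(a[2],2)) for a in c])
    turn=-np.degrees(dy)
    if n is None: n=int(np.ceil(max(np.linalg.norm(d)/.040*1.1,abs(turn)/7.0,1)))
    th=np.radians(turn/n); A=np.zeros((3,3))
    for k in range(n): A+=M@R.from_euler('x',th*k).as_matrix()
    s=np.linalg.solve(A,d)*100
    print('now',p.round(4),'yaw',round(np.degrees(yaw),1),'axis x',M[:,0].round(3),'j6',o['qpos'][5].round(2),'t',o['time_s'],'w',round(o['grip_width'],4),'F',o['force'].round(1))
    print('n',n,'shift',s.round(3),'turn',round(turn/n,3),'total',round(turn,1))
if __name__=='__main__':
    a=[float(v) if v!='-' else None for v in sys.argv[1:]]
    plan(*a[:3],a[3] if len(a)>3 else None,int(a[4]) if len(a)>4 and a[4] else None, True if len(a)>5 else None)
E
python3 plan.py .4255 -.223 .12 124; python3 plan.py .4255 -.223 .12
```

```text
options [(18, np.float64(0.43))]
now [ 0.1492 -0.5292  0.205 ] yaw -74.3 axis x [-0.     0.001 -1.   ] j6 -0.07 t 0.15 w 0.0942 F [ 0.4 -0.2 -0.4]
n 12 shift [ 0.71  -1.393 -3.157] turn -1.521 total -18.3
now [ 0.1492 -0.5292  0.205 ] yaw -74.3 axis x [-0.     0.001 -1.   ] j6 -0.07 t 0.15 w 0.0942 F [ 0.4 -0.2 -0.4]
n 12 shift [ 0.71  -1.83  -2.908] turn -0.0 total -0.0
```

Emit:
{"api": "play_rows", "payload": {"increments": [[[0,0.7,-1.39,-3.16,-1.52],[0,0.7,-1.39,-3.16,-1.52],[0,0.7,-1.39,-3.16,-1.52],[0,0.7,-1.39,-3.16,-1.52],[0,0.7,-1.39,-3.16,-1.52],[0,0.7,-1.39,-3.16,-1.52],[0,0.7,-1.39,-3.16,-1.52],[0,0.7,-1.39,-3.16,-1.52],[0,0.7,-1.39,-3.16,-1.52],[0,0.7,-1.39,-3.16,-1.52],[0,0.7,-1.39,-3.16,-1.52],[0,0.7,-1.39,-3.16,-1.52]]], "newtons": 20}}

```text
time_s: 1.15
ee_pos: [0.4268, -0.222, 0.1211]
eef_rot: [-1.339, 1.571, 2.397]
force: [0.4, -1.0, -0.0]
grip_width: 0.0942
```

```bash
python3 - <<'E'
from h import *
im,o=shot('wrist','pics/w1.png'); print(o['ee_pos'],o['qpos'])
print(proj('wrist',[[.4255,-.223,.035],[.4255,-.223,0]],o))
E
```

```text
[ 0.42681376 -0.22198913  0.12108125] [-5.55757476e-01  2.39857736e-01  1.80728032e+00  5.68105058e-06
  1.09448101e+00  4.20633149e-01]
[[320.041572   207.02571862]
 [320.05079222 196.08403404]]
```

View pics/w1.png

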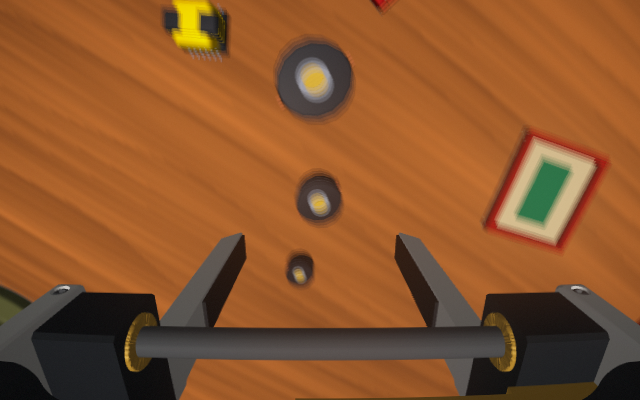

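```bash
python3 - <<'E'
from h import *
import pickle
o=pickle.load(open('pics/w1.png.pkl','rb'))
print(back('wrist',[(319,203.5)],.036,o), back('wrist',[(315,81)],.05,o))
print('trafo',back('wrist',[(195,22)],.038,o))
E
python3 plan.py .426 -.223 .05; python3 plan.py .426 -.223 .0115
```

```text
[[ 0.42797232 -0.220216    0.036     ]] [[ 0.51025403 -0.16107864  0.05      ]]
trafo [[ 0.49592372 -0.05986656  0.038     ]]
now [ 0.4286 -0.2179  0.1198] yaw -55.7 axis x [-0.001  0.002 -1.   ] j6 0.42 t 1.2 w 0.0939 F [ 0.9  2.  -1.8]
n 2 shift [3.49  0.145 0.25 ] turn -0.0 total -0.0
now [ 0.4286 -0.2179  0.1198] yaw -55.7 axis x [-0.001  0.002 -1.   ] j6 0.42 t 1.2 w 0.0939 F [ 0.9  2.  -1.8]
n 3 shift [3.61  0.1   0.167] turn -0.0 total -0.0
```

Emit:
{"api": "play_rows", "payload": {"increments": [[[0,2.0,0,0,0],[0,2.0,0,0,0],[0,0,0,0,0],[0,0,0,0,0]]]}}

```text
time_s: 1.53
ee_pos: [0.4257, -0.2233, 0.0812]
eef_rot: [-1.152, 1.569, 2.583]
force: [0.8, -0.0, 0.3]
grip_width: 0.0937
```

```bash
python3 plan.py .4265 -.2215 .0115 - 5; python3 - <<'E'
from h import *
im,o=shot('wrist','pics/w2.png'); print(o['ee_pos'],o['joint_vel'].round(3))
E
```

```text
now [ 0.4257 -0.2233  0.0812] yaw -56.0 axis x [-0.002  0.001 -1.   ] j6 0.42 t 1.5333 w 0.0937 F [ 0.8 -0.   0.3]
n 5 shift [ 1.393 -0.019 -0.035] turn -0.0 total -0.0
[ 0.42568933 -0.22334251  0.08117108] [-0.005 -0.03  -0.027  0.001  0.01  -0.002]
```

View pics/w2.png

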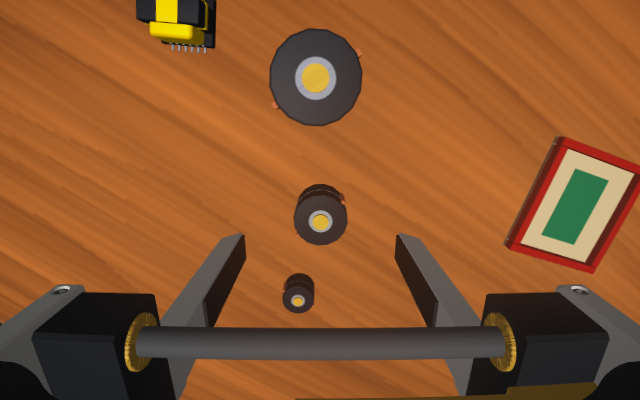

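```bash
python3 - <<'E'
from h import *
import pickle
o=pickle.load(open('pics/w2.png.pkl','rb'))
print(back('wrist',[(320.5,221.5)],.036,o))
a,b=back('wrist',[(294,215),(347,218)],.035,o);print(np.linalg.norm(a-b))
print('green tray paint',back('wrist',[(573,170),(608,182),(579,244),(542,233)],.004,o).mean(0))
E
```

```text
[[ 0.42597282 -0.22360949  0.036     ]]
0.04057911712930577
green tray paint [ 0.55363877 -0.41300276  0.004     ]
```

Emit:
{"api": "play_rows", "payload": {"increments": [[[0,3.0,0,0,0],[0,2.5,0,0,0],[0,1.45,0,0,0],[0,0,0,0,0],[200,0,0,0,0],[200,0,0,0,0],[200,0,0,0,0],[200,0,0,0,0],[200,0,0,0,0],[200,0,0,0,0],[200,0,0,0,0]]], "newtons": 20}}

```text
time_s: 2.5
ee_pos: [0.4262, -0.2236, 0.0122]
eef_rot: [2.008, 1.57, -0.541]
force: [0.3, 0.2, -0.6]
grip_width: 0.0507
```

```bash
python3 plan.py .4265 -.2215 .0115 - 5
```

```text
now [ 0.4262 -0.2236  0.0122] yaw -56.0 axis x [ 0. -0. -1.] j6 0.42 t 2.5 w 0.0507 F [ 0.3  0.2 -0.6]
n 5 shift [ 0.013 -0.031 -0.029] turn -0.0 total -0.0
```

Emit:
{"api": "play_rows", "payload": {"increments": [[[200,0,0,0,0],[200,0,0,0,0],[200,0,0,0,0],[200,0,0,0,0],[200,-1.0,0,0,0],[200,-2.5,0,0,0],[200,-2.5,0,0,0]]]}}

```text
time_s: 3.08
ee_pos: [0.4255, -0.2232, 0.0726]
eef_rot: [-1.136, 1.569, 2.599]
force: [0.3, 0.1, -1.5]
grip_width: 0.0413
```

```bash
python3 plan.py .648 -.145 .075 -76; python3 plan.py .65 -.145 .075 
```

```text
options [(-20, np.float64(1.03)), (160, np.float64(-2.11))]
now [ 0.4255 -0.2232  0.0726] yaw -56.0 axis x [-0.002  0.001 -1.   ] j6 0.42 t 3.0833 w 0.0413 F [ 0.3  0.1 -1.5]
n 7 shift [-0.039  0.358 -3.367] turn 2.855 total 20.0
now [ 0.4255 -0.2232  0.0726] yaw -56.0 axis x [-0.002  0.001 -1.   ] j6 0.42 t 3.0833 w 0.0413 F [ 0.3  0.1 -1.5]
n 7 shift [-0.039  0.867 -3.284] turn -0.0 total -0.0
```

```bash
python3 plan.py .6495 -.145 .11 - 9 
```

```text
now [ 0.4255 -0.2232  0.0726] yaw -56.0 axis x [-0.002  0.001 -1.   ] j6 0.42 t 3.0833 w 0.0413 F [ 0.3  0.1 -1.5]
n 9 shift [-0.419  0.67  -2.549] turn -0.0 total -0.0
```

Emit:
{"api": "play_rows", "payload": {"increments": [[[200,-2.5,0,0,0],[200,-1.3,0.74,-2.83,0],[200,0,0.74,-2.83,0],[200,0,0.74,-2.83,0],[200,0,0.74,-2.83,0],[200,0,0.74,-2.83,0],[200,0,0.74,-2.83,0],[200,0,0.74,-2.83,0],[200,0,0.74,-2.83,0],[200,0,0,0,0],[200,0,0,0,0],[200,0,0,0,0]]]}}

```text
time_s: 4.08
ee_pos: [0.6463, -0.1462, 0.1099]
eef_rot: [-0.755, 1.57, 2.98]
force: [0.3, -0.2, -2.4]
grip_width: 0.0418
```

```bash
python3 - <<'E'
from h import *
im,o=shot('wrist','pics/w3.png'); print(o['ee_pos'],o['joint_vel'].round(3),o['grip_width'])
print(proj('wrist',[[.6495,-.145,.004]],o))
E
python3 plan.py .6495 -.145 .0165 - 4
```

```text
[ 0.64628735 -0.14615433  0.10994127] [-0.014 -0.017  0.011 -0.001 -0.004 -0.001] 0.04182699965304569
[[320.89382377 195.43570982]]
now [ 0.6462 -0.1464  0.1102] yaw -56.0 axis x [-0.001  0.    -1.   ] j6 0.7 t 4.1333 w 0.0415 F [ 0.  -0.2 -1.4]
n 4 shift [ 2.342  0.018 -0.09 ] turn -0.0 total -0.0
```

View pics/w3.png

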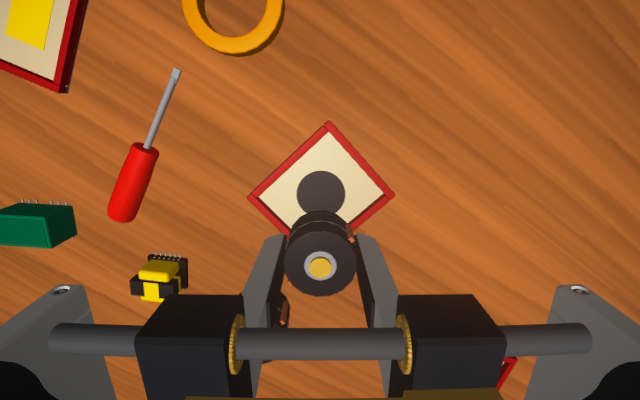

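Emit:
{"api": "play_rows", "payload": {"increments": [[[200,2.5,0.02,-0.12,0],[200,2.5,0.02,-0.12,0],[200,2.2,0.02,-0.12,0],[200,1.2,0,0,0],[200,0.6,0,0,0],[200,0.35,0,0,0],[200,0,0,0,0],[200,0,0,0,0]]]}}

```text
time_s: 4.8
ee_pos: [0.6507, -0.1449, 0.0178]
eef_rot: [2.27, 1.569, -0.279]
force: [0.3, 0.4, -1.0]
grip_width: 0.0415
```

Emit:
{"api": "play_rows", "payload": {"increments": [[[200,0.12,0,0,0],[200,0,0,0,0],[120,0,0,0,0],[60,0,0,0,0],[0,0,0,0,0],[0,0,0,0,0],[0,0,0,0,0],[0,-1.0,0,0,0],[0,-2.5,0,0,0],[0,-3.5,0,0,0],[0,-2.5,0,0,0],[0,0,0,0,0]]]}}

```text
time_s: 5.8
ee_pos: [0.6525, -0.1451, 0.1174]
eef_rot: [2.279, 1.562, -0.27]
force: [0.2, -0.3, 0.7]
grip_width: 0.0943
```

```bash
python3 - <<'E'
from h import *
im,o=shot('wrist','pics/w4.png'); print(o['ee_pos'],o['joint_vel'].round(3),o['grip_width'])
E
for j in 30; do python3 plan.py .491 -.06 .12 $j; done
```

```text
[ 0.65249891 -0.14514915  0.11738147] [-0.     0.055  0.058  0.001 -0.076  0.001] 0.09433200035819606
options [(86, np.float64(-0.7)), (-94, np.float64(2.44))]
now [ 0.6516 -0.1449  0.1143] yaw -56.0 axis x [ 0.006 -0.002 -1.   ] j6 0.7 t 5.85 w 0.0941 F [-0.3  0.3 -0.6]
n 13 shift [-0.052 -1.505 -0.308] turn -6.617 total -86.0
```

View pics/w4.png

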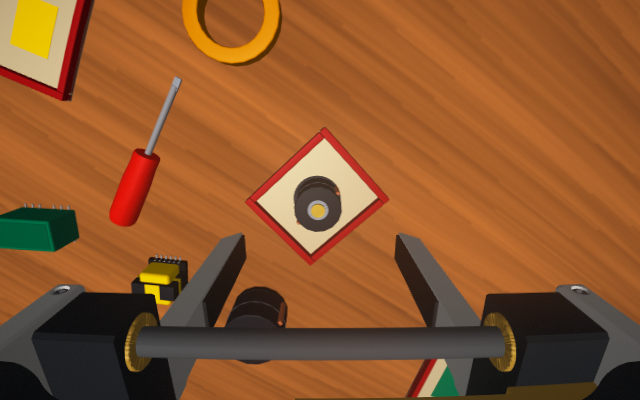

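Emit:
{"api": "play_rows", "payload": {"increments": [[[0,-0.1,-1.63,-0.33,-7.1],[0,-0.1,-1.63,-0.33,-7.1],[0,-0.1,-1.63,-0.33,-7.1],[0,-0.1,-1.63,-0.33,-7.1],[0,-0.1,-1.63,-0.33,-7.1],[0,-0.1,-1.63,-0.33,-7.1],[0,-0.1,-1.63,-0.33,-7.1],[0,-0.1,-1.63,-0.33,-7.1],[0,-0.1,-1.63,-0.33,-7.1],[0,-0.1,-1.63,-0.33,-7.1],[0,-0.1,-1.63,-0.33,-7.1],[0,-0.1,-1.63,-0.33,-7.1]]]}}

```text
time_s: 6.85
ee_pos: [0.489, -0.0576, 0.1217]
eef_rot: [-2.344, 1.57, 2.885]
force: [-0.5, -0.5, -0.4]
grip_width: 0.094
```

Emit:
{"api": "play_rows", "payload": {"increments": [[[0,0,0,0,0],[0,0,0,0,0],[0,0,0,0,0]]]}}

```text
time_s: 7.1
ee_pos: [0.4908, -0.058, 0.1222]
eef_rot: [1.971, 1.571, 0.906]
force: [-0.2, 0.6, -0.7]
grip_width: 0.094
```

```bash
python3 - <<'E'
from h import *
im,o=shot('wrist','pics/w5.png'); print(o['ee_pos'],o['joint_vel'].round(3),o['grip_width'])
print(proj('wrist',[[.491,-.06,.038]],o))
crop(im,220,100,420,250,4,'pics/w5c.png')
E
for j in 30; do python3 plan.py .491 -.06 .12 $j; done
```

```text
[ 0.49081866 -0.0580126   0.12216174] [ 0.004  0.01  -0.005  0.001 -0.001 -0.01 ] 0.09403948349628748
[[317.93903652 206.97230159]]
options [(1, np.float64(-0.72)), (-179, np.float64(2.42))]
now [ 0.4909 -0.058   0.1221] yaw 29.0 axis x [-0.  0. -1.] j6 -0.7 t 7.15 w 0.0938 F [-0.5 -0.1  0.7]
n 1 shift [ 0.206 -0.085  0.182] turn -0.989 total -1.0
```

View pics/w5.png

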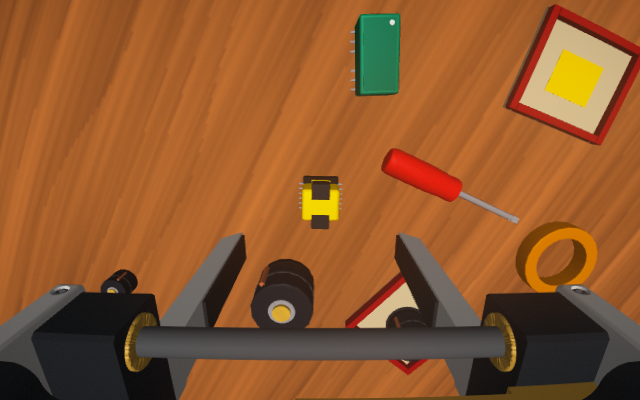

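View pics/w5c.png

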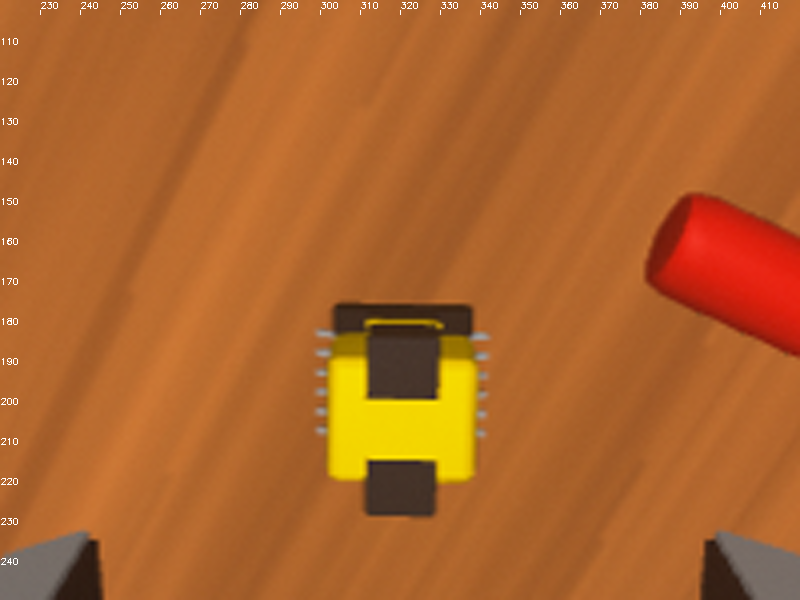

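```bash
python3 - <<'E'
from h import *
import pickle
o=pickle.load(open('pics/w5.png.pkl','rb'))
P=back('wrist',[(319.5,205.5),(319.5,182),(319,228.5)],.038,o);print(P,np.linalg.norm(P[1]-P[2]))
print('ypaint',back('wrist',[(561,49),(604,67),(588,108),(545,91)],.004,o).mean(0), 'gblock top',back('wrist',[(364,15),(399,15),(399,94),(362,95)],.036,o))
print('driver', back('wrist',[(383,165),(395,149),(519,220)],.012,o))
E
python3 plan.py .491 -.060 .0115 - 4
```

```text
[[ 0.49154522 -0.05813501  0.038     ]
 [ 0.48122445 -0.03948499  0.038     ]
 [ 0.5017201  -0.07745471  0.038     ]] 0.043148244618941
ypaint [0.64482258 0.15495679 0.004     ] gblock top [[0.4475575  0.09163037 0.036     ]
 [0.47093449 0.1049687  0.036     ]
 [0.50227934 0.05552068 0.036     ]
 [0.47647762 0.04009962 0.036     ]]
driver [[ 0.52832265 -0.00186659  0.012     ]
 [ 0.53007907  0.01624906  0.012     ]
 [ 0.67904972  0.01834356  0.012     ]]
now [ 0.4909 -0.058   0.1221] yaw 29.0 axis x [-0.  0. -1.] j6 -0.7 t 7.15 w 0.0938 F [-0.5 -0.1  0.7]
n 4 shift [ 2.764 -0.021  0.046] turn -0.0 total -0.0
```

Emit:
{"api": "play_rows", "payload": {"increments": [[[85,3.0,0,0.04,0],[85,3.0,0,0,0],[85,2.5,0,0,0],[85,1.6,0,0,0],[85,0.9,0,0,0],[85,0,0,0,0],[220,0,0,0,0],[220,0,0,0,0],[220,0,0,0,0],[220,0,0,0,0],[220,0,0,0,0],[220,0,0,0,0]]]}}

```text
time_s: 8.15
ee_pos: [0.4909, -0.0585, 0.0129]
eef_rot: [0.859, 1.57, -0.203]
force: [-1.2, -0.2, 6.8]
grip_width: 0.0338
```

Emit:
{"api": "play_rows", "payload": {"increments": [[[220,0,0,0,0],[220,0,0,0,0],[220,-1.0,0,0,0],[220,-3.0,0,0,0],[220,-3.0,0,0,0],[220,-2.0,0,0,0]]]}}

```text
time_s: 8.65
ee_pos: [0.4909, -0.0585, 0.1053]
eef_rot: [0.875, 1.569, -0.186]
force: [-0.3, -0.5, -0.3]
grip_width: 0.0336
```

```bash
python3 plan.py .6435 .154 .11 100
```

```text
options [(-109, np.float64(1.56)), (71, np.float64(-1.58))]
now [ 0.4909 -0.0585  0.1053] yaw 29.2 axis x [ 0.002 -0.    -1.   ] j6 -0.7 t 8.65 w 0.0336 F [-0.3 -0.5 -0.3]
n 16 shift [-0.028  0.452 -1.856] turn 6.824 total 109.2
```

```bash
python3 plan.py .6435 .154 .11 100 11 1
```

```text
options [(71, np.float64(-1.58)), (-109, np.float64(1.56))]
now [ 0.4909 -0.0585  0.1053] yaw 29.2 axis x [ 0.002 -0.    -1.   ] j6 -0.7 t 8.65 w 0.0336 F [-0.3 -0.5 -0.3]
n 11 shift [-0.041  2.516  0.311] turn -6.438 total -70.8
```

Emit:
{"api": "play_rows", "payload": {"increments": [[[220,0,2.52,0.31,-6.44],[220,0,2.52,0.31,-6.44],[220,0,2.52,0.31,-6.44],[220,0,2.52,0.31,-6.44],[220,0,2.52,0.31,-6.44],[220,0,2.52,0.31,-6.44],[220,0,2.52,0.31,-6.44],[220,0,2.52,0.31,-6.44],[220,0,2.52,0.31,-6.44],[220,0,2.52,0.31,-6.44],[220,0,2.52,0.31,-6.44],[220,0,0,0,0]]]}}

```text
time_s: 9.65
ee_pos: [0.6428, 0.1586, 0.1026]
eef_rot: [1.578, 1.57, 1.763]
force: [0.3, 0.4, -0.4]
grip_width: 0.034
```

Emit:
{"api": "play_rows", "payload": {"increments": [[[220,0,0,0,0],[220,0,0,0,0]]]}}

```text
time_s: 9.82
ee_pos: [0.643, 0.154, 0.1025]
eef_rot: [-2.572, 1.57, -2.399]
force: [-0.0, -0.4, -0.5]
grip_width: 0.0341
```

```bash
python3 - <<'E'
from h import *
im,o=shot('wrist','pics/w6.png'); print(o['ee_pos'],o['joint_vel'].round(3),o['grip_width'])
print(proj('wrist',[[.6435,.154,.004]],o))
crop(im,220,130,420,330,3,'pics/w6c.png')
E
python3 plan.py .6435 .154 .0165 100 4
```

```text
[0.6429708  0.15403317 0.10251674] [-0.017 -0.004  0.004 -0.    -0.005 -0.001] 0.03406525787814062
[[319.36571958 199.79518302]]
options [(0, np.float64(-1.57)), (-180, np.float64(1.58))]
now [0.643  0.1536 0.1025] yaw 99.9 axis x [-0. -0. -1.] j6 -1.56 t 9.8667 w 0.0333 F [-0.8 -0.3 -1.4]
n 4 shift [2.151 0.007 0.013] turn -0.025 total -0.1
```

View pics/w6c.png

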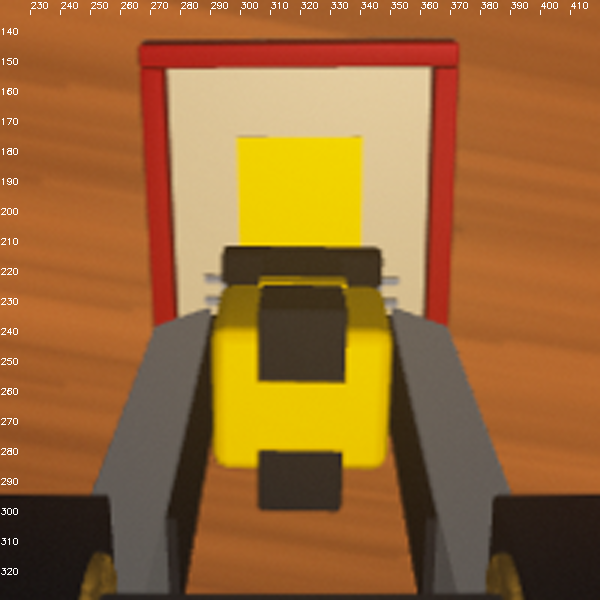

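```bash
python3 - <<'E'
from h import *
import pickle
o=pickle.load(open('pics/w6.png.pkl','rb'))
a=np.radians(10);u=np.array([np.cos(a),np.sin(a)])
e=back('wrist',[(319.5,175)],.004,o)[0,:2]; print('paint c',e-.023*u)
print('tray far edge c',back('wrist',[(319.5,143.5)],.012,o)[0,:2]-.052*u)
z=o['ee_pos'][2]-.0125+.038
f=back('wrist',[(319.5,299)],z,o)[0,:2]; g=back('wrist',[(319.5,225)],z,o)[0,:2]; print('held centre',(f+g)/2,np.linalg.norm(f-g))
E
```

```text
paint c [0.59773293 0.14609126]
tray far edge c [0.54034579 0.13602122]
held centre [0.64235051 0.15401108] 0.04537247986317734
```

Emit:
{"api": "play_rows", "payload": {"increments": [[[220,2.5,0,0,0],[220,2.5,0,0,0],[220,1.8,0,0,0],[220,0.9,0,0,0],[220,0.5,0,0,0],[220,0.3,0,0,0],[220,0,0,0,0],[220,0,0,0,0]]]}}

```text
time_s: 10.53
ee_pos: [0.6437, 0.1545, 0.0183]
eef_rot: [0.018, 1.569, 0.193]
force: [-0.4, -0.1, -0.7]
grip_width: 0.0341
```

Emit:
{"api": "play_rows", "payload": {"increments": [[[220,0.15,0,0,0],[220,0,0,0,0],[160,0,0,0,0],[120,0,0,0,0],[0,0,0,0,0],[0,0,0,0,0],[0,0,0,0,0],[0,-1.0,0,0,0],[0,-2.5,0,0,0],[0,-3.5,0,0,0],[0,-2.5,0,0,0],[0,0,0,0,0]]]}}

```text
time_s: 11.53
ee_pos: [0.6454, 0.155, 0.1178]
eef_rot: [0.009, 1.562, 0.184]
force: [-0.5, -0.2, 0.2]
grip_width: 0.0915
```

```bash
python3 - <<'E'
from h import *
im,o=shot('wrist','pics/w7.png'); print(o['ee_pos'],o['joint_vel'].round(3),o['grip_width'])
E
for j in 30; do python3 plan.py .4725 .0715 .11 $j; done
```

```text
[0.64539346 0.15501241 0.11778418] [-0.002  0.053  0.061  0.001 -0.076  0.   ] 0.09150360268734761
options [(-70, np.float64(-0.43))]
now [0.6445 0.1548 0.1147] yaw 100.0 axis x [ 0.006  0.001 -1.   ] j6 -1.57 t 11.5833 w 0.0931 F [ 1.1 -0.   0. ]
n 11 shift [ 0.033 -1.367 -1.246] turn 6.366 total 70.0
```

View pics/w7.png

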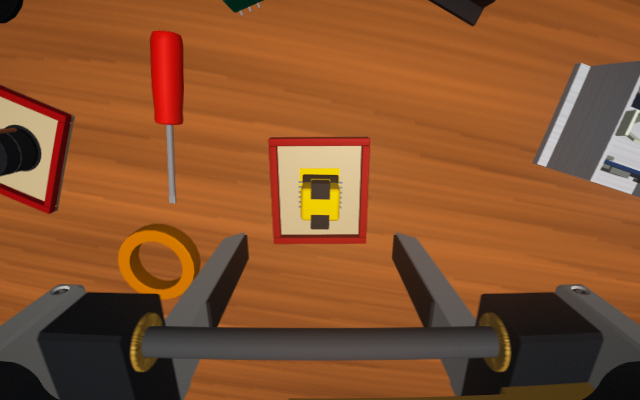

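Emit:
{"api": "play_rows", "payload": {"increments": [[[0,0.03,-1.36,-1.25,6.28],[0,0.03,-1.36,-1.25,6.28],[0,0.03,-1.36,-1.25,6.28],[0,0.03,-1.36,-1.25,6.28],[0,0.03,-1.36,-1.25,6.28],[0,0.03,-1.36,-1.25,6.28],[0,0.03,-1.36,-1.25,6.28],[0,0.03,-1.36,-1.25,6.28],[0,0.03,-1.36,-1.25,6.28],[0,0.03,-1.36,-1.25,6.28],[0,0.03,-1.36,-1.25,6.28],[0,0,0,0,0]]]}}

```text
time_s: 12.58
ee_pos: [0.4687, 0.0707, 0.1069]
eef_rot: [-2.06, 1.569, -3.097]
force: [0.1, 0.1, 0.7]
grip_width: 0.094
```

Emit:
{"api": "play_rows", "payload": {"increments": [[[0,0,0,0,0],[0,0,0,0,0]]]}}

```text
time_s: 12.75
ee_pos: [0.472, 0.0706, 0.1075]
eef_rot: [0.986, 1.57, -0.042]
force: [-0.6, 0.1, -0.5]
grip_width: 0.0942
```

```bash
python3 - <<'E'
from h import *
im,o=shot('wrist','pics/w8.png'); print(o['ee_pos'],o['joint_vel'].round(3),o['grip_width'])
crop(im,220,100,420,300,3,'pics/w8c.png')
E
for j in 31; do python3 plan.py .4725 .072 .0115 $j; done
```

```text
[0.47197841 0.07060333 0.10747254] [-0.003  0.009 -0.009  0.001  0.003  0.01 ] 0.09420752438948413
options [(0, np.float64(-0.47))]
now [0.472  0.0706 0.1074] yaw 31.1 axis x [ 0.  0. -1.] j6 -0.47 t 12.8 w 0.0943 F [ 0.6 -0.6  0. ]
n 3 shift [ 3.197  0.037 -0.033] turn 0.029 total 0.1
```

View pics/w8c.png

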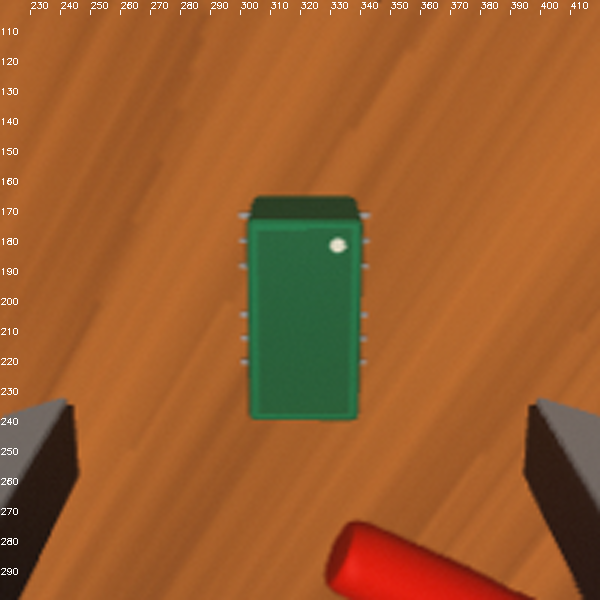

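```bash
python3 - <<'E'
from h import *
import pickle
o=pickle.load(open('pics/w8.png.pkl','rb'))
P=back('wrist',[(302.5,174),(340,174),(339,239),(303,239)],.036,o);print(P.mean(0),np.linalg.norm(P[1]-P[2]),np.linalg.norm(P[1]-P[0]))
E
```

```text
[0.47273594 0.07314556 0.036     ] 0.057620403815611086 0.03060052221324169
```

Emit:
{"api": "play_rows", "payload": {"increments": [[[85,3.0,0.05,0,0],[85,3.0,0.05,0,0],[85,2.0,0,0,0],[85,1.0,0,0,0],[85,0.6,0,0,0],[85,0,0,0,0],[220,0,0,0,0],[220,0,0,0,0],[220,0,0,0,0],[220,0,0,0,0],[220,0,0,0,0],[220,0,0,0,0]]]}}

```text
time_s: 13.8
ee_pos: [0.4725, 0.0712, 0.012]
eef_rot: [1.139, 1.57, 0.108]
force: [-1.2, -0.4, 3.7]
grip_width: 0.0316
```

Emit:
{"api": "play_rows", "payload": {"increments": [[[220,0,0,0,0],[220,-1.0,0,0,0],[220,-3.0,0,0,0],[220,-3.5,0,0,0],[220,-3.5,0,0,0]]]}}

```text
time_s: 14.22
ee_pos: [0.4715, 0.0711, 0.123]
eef_rot: [-2.019, 1.569, -3.05]
force: [0.5, 0.1, -2.0]
grip_width: 0.0319
```

```bash
python3 plan.py .5530 -.4125 .11 -73 15
```

```text
options [(-104, np.float64(0.56))]
now [0.4715 0.0711 0.123 ] yaw 30.9 axis x [-0.001 -0.    -1.   ] j6 -0.47 t 14.2167 w 0.0319 F [ 0.5  0.1 -2. ]
n 15 shift [0.086 1.716 3.348] turn 6.93 total 103.9
```

Emit:
{"api": "play_rows", "payload": {"increments": [[[220,0,1.72,3.35,6.93],[220,0,1.72,3.35,6.93],[220,0,1.72,3.35,6.93],[220,0,1.72,3.35,6.93],[220,0,1.72,3.35,6.93],[220,0,1.72,3.35,6.93],[220,0,1.72,3.35,6.93],[220,0,1.72,3.35,6.93],[220,0,1.72,3.35,6.93],[220,0,1.72,3.35,6.93],[220,0,1.72,3.35,6.93],[220,0,1.72,3.35,6.93]]]}}

```text
time_s: 15.22
ee_pos: [0.6132, -0.3191, 0.1216]
eef_rot: [-1.303, 1.57, 2.492]
force: [1.1, 1.0, -1.7]
grip_width: 0.0316
```

Emit:
{"api": "play_rows", "payload": {"increments": [[[220,0.4,1.72,3.35,6.93],[220,0.4,1.72,3.35,6.93],[220,0.4,1.72,3.35,6.93],[220,0,0,0,0],[220,0,0,0,0],[220,0,0,0,0]]]}}

```text
time_s: 15.72
ee_pos: [0.5543, -0.4124, 0.1098]
eef_rot: [-1.924, 1.571, 1.515]
force: [0.3, -0.7, -1.3]
grip_width: 0.0317
```

```bash
python3 - <<'E'
from h import *
im,o=shot('wrist','pics/w9.png'); print(o['ee_pos'],o['joint_vel'].round(3),o['grip_width'])
print(proj('wrist',[[.553,-.4125,.004]],o))
crop(im,200,100,440,300,3,'pics/w9c.png')
E
python3 plan.py .5530 -.4125 .0163 -73 5 1
```

```text
[ 0.55431489 -0.41238856  0.1098297 ] [ 0.027 -0.002 -0.002  0.001 -0.003  0.   ] 0.031696933305831475
[[319.97011266 200.14178324]]
options [(0, np.float64(0.58))]
now [ 0.5548 -0.4119  0.1099] yaw -72.9 axis x [ 0.  0. -1.] j6 0.58 t 15.7667 w 0.0319 F [ 0.  -0.4 -2. ]
n 5 shift [1.871e+00 1.000e-03 3.700e-02] turn 0.024 total 0.1
```

View pics/w9c.png

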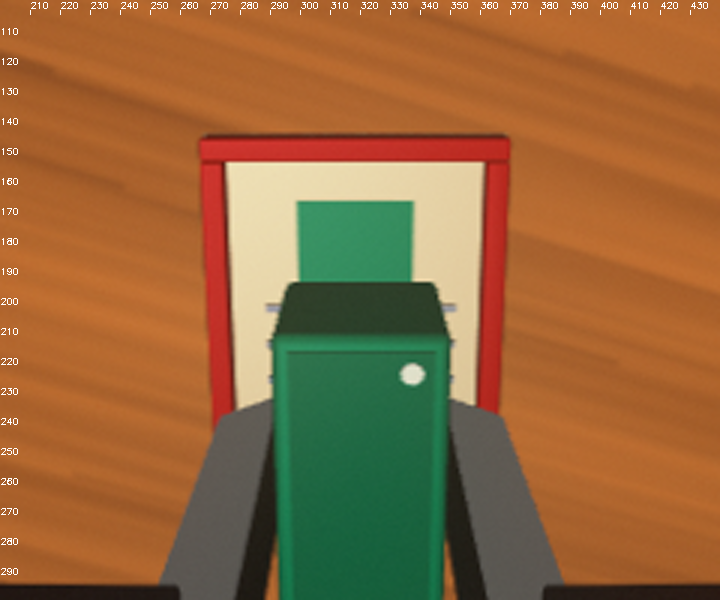

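```bash
python3 - <<'E'
from h import *
import pickle
o=pickle.load(open('pics/w9.png.pkl','rb'))
a=np.radians(17);u=np.array([np.cos(a),np.sin(a)])
e=back('wrist',[(318,166.5)],.004,o)[0,:2]
t=back('wrist',[(317.5,146)],.012,o)[0,:2]
z=o['ee_pos'][2]-.012+.036
g=back('wrist',[(320,213)],z,o)[0,:2]
for s in (1,-1): print(s,'paint',e+s*.032*u,'tray',t+s*.052*u,'held',g+s*.03*u)
E
```

```text
1 paint [ 0.61402752 -0.39189595] tray [ 0.65198278 -0.37989643] held [ 0.61270927 -0.39434214]
-1 paint [ 0.55282401 -0.41060774] tray [ 0.55252708 -0.41030308] held [ 0.55533099 -0.41188444]
```

Emit:
{"api": "play_rows", "payload": {"increments": [[[220,2.5,-0.04,0.1,0],[220,2.5,-0.04,0.1,0],[220,2.2,0,0,0],[220,1.1,0,0,0],[220,0.6,0,0,0],[220,0.4,0,0,0],[220,0,0,0,0],[220,0,0,0,0],[220,0,0,0,0]]]}}

```text
time_s: 16.52
ee_pos: [0.5526, -0.413, 0.0178]
eef_rot: [2.154, 1.569, -0.691]
force: [-0.2, -0.1, -1.4]
grip_width: 0.0319
```

Emit:
{"api": "play_rows", "payload": {"increments": [[[220,0.17,0,0,0],[220,0,0,0,0],[160,0,0,0,0],[120,0,0,0,0],[0,0,0,0,0],[0,0,0,0,0],[0,0,0,0,0],[0,-1.0,0,0,0],[0,-2.5,0,0,0],[0,-3.5,0,0,0],[0,-3.5,0,0,0],[0,-2.0,0,0,0]]]}}

```text
time_s: 17.52
ee_pos: [0.5527, -0.4132, 0.145]
eef_rot: [2.155, 1.566, -0.69]
force: [0.2, -0.4, 0.8]
grip_width: 0.0913
```

```bash
python3 - <<'E'
from h import *
im,o=shot('wrist','pics/w10.png'); print(o['ee_pos'],o['joint_vel'].round(3),o['grip_width'])
E
for j in -16; do python3 plan.py .4363 .2148 .2 $j; done
```

```text
[ 0.55271406 -0.41319454  0.14499386] [ 0.001 -0.178 -0.216  0.001  0.398 -0.001] 0.09129199173531811
options [(57, np.float64(0.68))]
now [ 0.5536 -0.4139  0.1483] yaw -73.0 axis x [ 0.007 -0.006 -1.   ] j6 0.58 t 17.5667 w 0.0929 F [ 1.1 -0.1  4.4]
n 18 shift [-0.313 -3.091 -2.036] turn -3.167 total -57.0
```

View pics/w10.png

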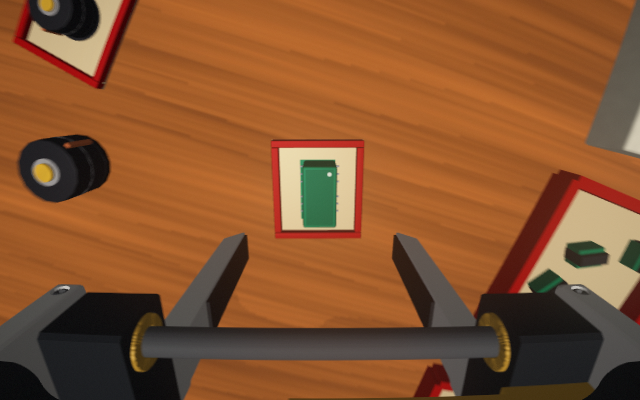

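Emit:
{"api": "play_rows", "payload": {"increments": [[[0,-0.12,-3.09,-2.03,-3.17],[0,-0.12,-3.09,-2.03,-3.17],[0,-0.12,-3.09,-2.03,-3.17],[0,-0.12,-3.09,-2.03,-3.17],[0,-0.12,-3.09,-2.03,-3.17],[0,-0.12,-3.09,-2.03,-3.17],[0,-0.12,-3.09,-2.03,-3.17],[0,-0.12,-3.09,-2.03,-3.17],[0,-0.12,-3.09,-2.03,-3.17],[0,-0.12,-3.09,-2.03,-3.17],[0,-0.12,-3.09,-2.03,-3.17],[0,-0.12,-3.09,-2.03,-3.17]]]}}

```text
time_s: 18.57
ee_pos: [0.5429, 0.0246, 0.1547]
eef_rot: [2.244, 1.57, 0.066]
force: [0.4, 0.1, -0.8]
grip_width: 0.0939
```

Emit:
{"api": "play_rows", "payload": {"increments": [[[0,-0.12,-3.09,-2.03,-3.17],[0,-0.12,-3.09,-2.03,-3.17],[0,-0.12,-3.09,-2.03,-3.17],[0,-0.12,-3.09,-2.03,-3.17],[0,-0.12,-3.09,-2.03,-3.17],[0,-0.12,-3.09,-2.03,-3.17],[0,0,0,0,0],[0,0,0,0,0],[0,0,0,0,0]]]}}

```text
time_s: 19.32
ee_pos: [0.4345, 0.2146, 0.1617]
eef_rot: [1.914, 1.57, 0.065]
force: [0.4, 0.1, 0.1]
grip_width: 0.0941
```

```bash
python3 - <<'E'
from h import *
im,o=shot('wrist','pics/w11.png'); print(o['ee_pos'],o['joint_vel'].round(3),o['grip_width'])
print(proj('wrist',[[.4362,.2148,.102]],o))
E
python3 plan.py .4362 .2148 .0835 -16 5
```

```text
[0.43448727 0.21455272 0.16172315] [-0.025  0.01  -0.003 -0.    -0.    -0.002] 0.09405605004828627
[[321.08900784 214.17987992]]
options [(0, np.float64(0.66))]
now [0.4347 0.2142 0.1615] yaw -16.0 axis x [ 0. -0. -1.] j6 0.66 t 19.3667 w 0.0942 F [0.2 0.  0.8]
n 5 shift [ 1.561  0.025 -0.02 ] turn -0.004 total -0.0
```

View pics/w11.png

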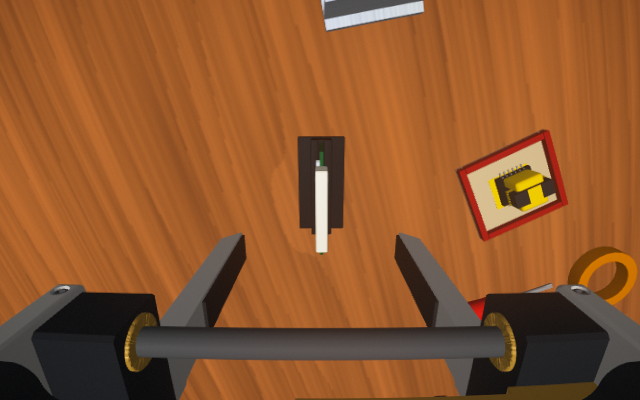

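```bash
python3 - <<'E'
from h import *
import pickle
o=pickle.load(open('pics/w11.png.pkl','rb'))
P=back('wrist',[(321.3,168.5),(321.3,252.5)],.102,o);print(P,P.mean(0),np.linalg.norm(P[1]-P[0]))
E
python3 plan.py .4362 .2135 .0835 -16 5
```

```text
[[0.44660696 0.25076448 0.102     ]
 [0.4270271  0.18192054 0.102     ]] [0.43681703 0.21634251 0.102     ] 0.07157415068201474
options [(0, np.float64(0.66))]
now [0.4347 0.2142 0.1615] yaw -16.0 axis x [ 0. -0. -1.] j6 0.66 t 19.3667 w 0.0942 F [0.2 0.  0.8]
n 5 shift [1.561 0.032 0.005] turn -0.004 total -0.0
```

Emit:
{"api": "play_rows", "payload": {"increments": [[[100,2.5,0.07,-0.08,0],[100,2.5,0.07,-0.08,0],[100,1.6,0,0,0],[100,0.8,0,0,0],[100,0.4,0,0,0],[100,0,0,0,0],[100,0,0,0,0],[255,0,0,0,0],[255,0,0,0,0],[255,0,0,0,0],[255,0,0,0,0],[255,0,0,0,0]]], "newtons": 25}}

```text
time_s: 20.37
ee_pos: [0.436, 0.216, 0.0836]
eef_rot: [2.209, 1.57, 0.36]
force: [-0.4, 0.2, -0.2]
grip_width: 0.0271
```

Emit:
{"api": "play_rows", "payload": {"increments": [[[255,0,0,0,0],[255,0,0,0,0],[255,0,0,0,0],[255,0,0,0,0],[255,0,0,0,0]]]}}

```text
time_s: 20.78
ee_pos: [0.436, 0.216, 0.0834]
eef_rot: [2.409, 1.571, 0.56]
force: [-0.8, 0.5, 0.5]
grip_width: 0.01
```

Emit:
{"api": "play_rows", "payload": {"increments": [[[255,-0.5,0,0,0],[255,-1.0,0,0,0],[255,-1.5,0,0,0],[255,-2.0,0,0,0],[255,-2.5,0,0,0],[255,-3.0,0,0,0],[255,-2.0,0,0,0],[255,0,0,0,0],[255,0,0,0,0]]]}}

```text
time_s: 21.53
ee_pos: [0.4361, 0.216, 0.2094]
eef_rot: [2.245, 1.569, 0.396]
force: [0.9, 0.2, -1.7]
grip_width: 0.0097
```

```bash
python3 - <<'E'
from h import *
im,o=shot('wrist','pics/w12.png'); print(o['ee_pos'],o['joint_vel'].round(3),o['grip_width'])
E
python3 plan.py .5 .32 .21 -3 
```

```text
[0.43611506 0.2160495  0.20936844] [-0.     0.034  0.043  0.    -0.018 -0.001] 0.00971441809241655
options [(13, np.float64(0.55))]
now [0.4357 0.2159 0.2081] yaw -15.9 axis x [-0. -0. -1.] j6 0.66 t 21.5833 w 0.0098 F [-0.7  1.1 -1.5]
n 4 shift [-0.048  1.079 -2.87 ] turn -3.236 total -12.9
```

View pics/w12.png

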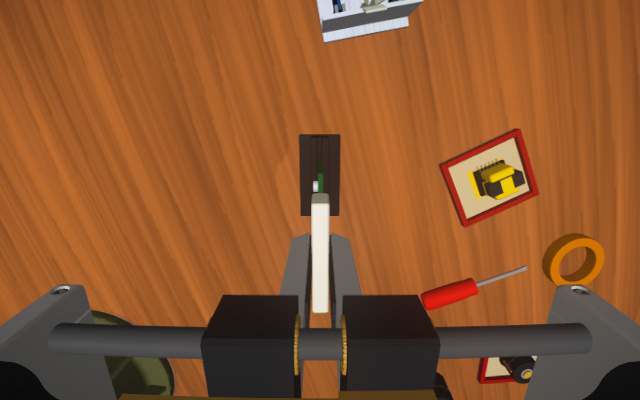

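Emit:
{"api": "play_rows", "payload": {"increments": [[[255,-0.05,1.08,-2.87,-3.23],[255,-0.05,1.08,-2.87,-3.23],[255,-0.05,1.08,-2.87,-3.23],[255,-0.05,1.08,-2.87,-3.23],[255,0,0,0,0],[255,0,0,0,0],[255,0,0,0,0]]]}}

```text
time_s: 22.17
ee_pos: [0.4997, 0.3196, 0.209]
eef_rot: [-0.962, 1.568, -2.586]
force: [0.2, -0.6, -1.1]
grip_width: 0.01
```

```bash
python3 - <<'E'
from h import *
im,o=shot('wrist','pics/w13.png'); print(o['ee_pos'],o['joint_vel'].round(3),o['grip_width'])
print(R.from_euler('xyz',o['eef_rot']).as_matrix().round(3))
E
```

```text
[0.49968971 0.31955171 0.20896903] [-0.01  -0.025  0.007  0.001  0.    -0.001] 0.010032123278960704
[[-0.002  0.999 -0.053]
 [-0.001 -0.053 -0.999]
 [-1.    -0.002  0.001]]
```

View pics/w13.png

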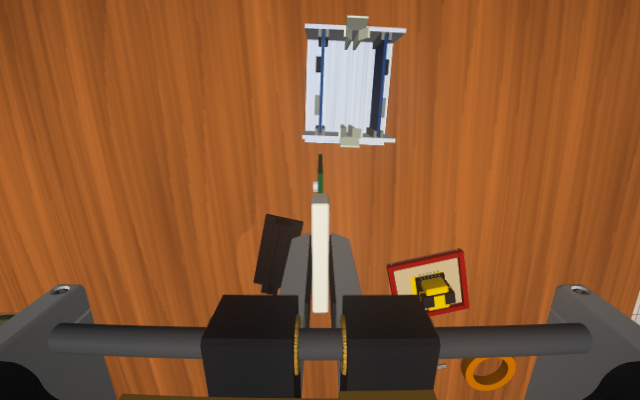

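Rack clearly visible around (350,85): near guide at (350,135), far guide at (355,30). Enlarge.

```bash
python3 - <<'E'
from h import *
im=cv2.imread('pics/w13.png')
crop(im,290,5,420,105,6,'pics/w13a.png');crop(im,290,85,420,185,6,'pics/w13b.png')
E
```

```text
(no output)
```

View pics/w13a.png

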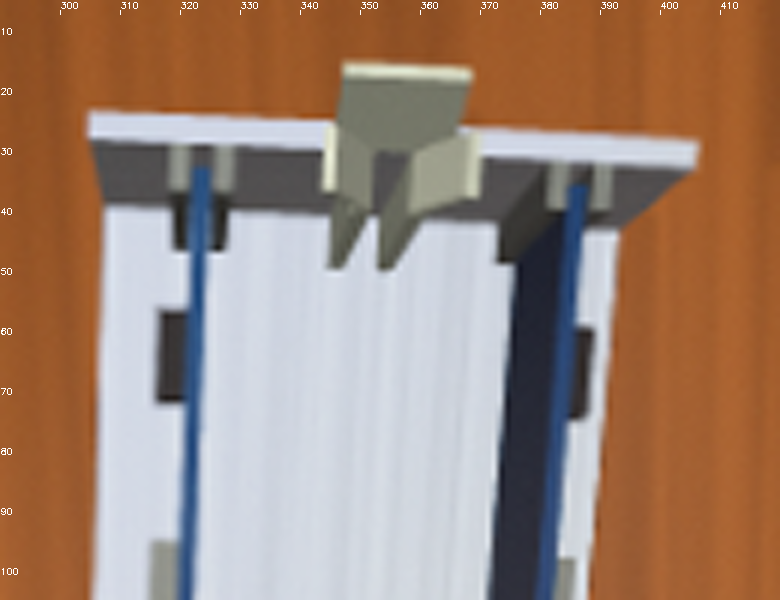

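View pics/w13b.png

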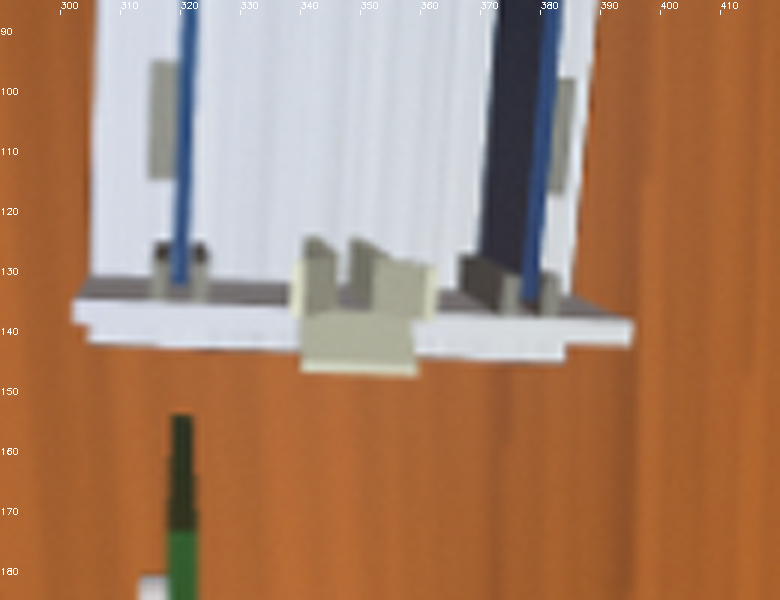

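```bash
python3 - <<'E'
from h import *
import pickle
o=pickle.load(open('pics/w13.png.pkl','rb'))
B=lambda p,z: back('wrist',p,z,o)[:,:2]*1000
def rep(n,f,g):
    d=f-g; print(n,'c',((f+g)/2).round(1),'len',np.linalg.norm(d).round(1),'ang',np.degrees(np.arctan2(d[1],d[0])).round(2))
f=B([(344,16),(367.5,17.5)],.078); g=B([(340,147),(359.3,148)],.078)
print('widths',np.linalg.norm(f[0]-f[1]),np.linalg.norm(g[0]-g[1]))
rep('flare',f.mean(0),g.mean(0))
# inner groove openings at flare side lips top: far left lip 343.5..,far right lip 369.5,30
f2=B([(343,31.5),(369.5,32)],.078); g2=B([(339,133),(361.5,134.5)],.078)
print('w2',np.linalg.norm(f2[0]-f2[1]),np.linalg.norm(g2[0]-g2[1])); rep('lips',f2.mean(0),g2.mean(0))
for z in (.06,.068):
    f3=B([(323,33),(385,35.5)],z); g3=B([(320.5,132),(378.5,134.5)],z); rep('boards%g'%z,f3.mean(0),g3.mean(0)); rep(' L',f3[0],g3[0]); rep(' R',f3[1],g3[1])
# card in hand: bar top
z=o['ee_pos'][2]+.0185
h=B([(320,204),(320,311.5)],z); rep('bar',h[0],h[1])
# floor/plate corners and frame
f4=B([(305,26),(402,31)],.06);print('frame far w',np.linalg.norm(f4[0]-f4[1]),f4.mean(0))
E
```

```text
widths 21.08186531755268 19.087292268227248
flare c [536.3 421.1] len 117.1 ang 85.63
w2 23.954655943760514 22.019110967362483
lips c [536.8 421.6] len 91.3 ang 84.93
boards0.06 c [537.2 421.8] len 93.9 ang 85.67
 L c [507.5 424.4] len 93.6 ang 85.52
 R c [566.9 419.1] len 94.1 ang 85.81
boards0.068 c [536.4 421.4] len 91.6 ang 85.67
 L c [507.4 424. ] len 91.3 ang 85.52
 R c [565.4 418.8] len 91.8 ang 85.81
bar c [500.5 319.3] len 68.4 ang 86.96
frame far w 92.78289761801418 [540.55658607 473.80527476]
```

```bash
python3 - <<'E'
from h import *
import pickle
o=pickle.load(open('pics/w13.png.pkl','rb'))
M=R.from_euler('xyz',o['eef_rot']).as_matrix();p=o['ee_pos']
for dz in (0.0786,0.0786-.076): print(proj('wrist',[p+M@np.array([dz,0,-.047])],o))
E
python3 plan.py .5366 .4214 .205 -4.4 5
```

```text
[[319.03066663 153.27733673]]
[[318.71479677 172.22460907]]
options [(-1, np.float64(0.68))]
now [0.4998 0.3193 0.2096] yaw -3.1 axis x [-0.001 -0.001 -1.   ] j6 0.56 t 22.2167 w 0.0097 F [ 0.7 -1.  -1.1]
n 5 shift [ 0.089  0.606 -2.084] turn 0.264 total 1.3
```

Emit:
{"api": "play_rows", "payload": {"increments": [[[255,0.09,0.61,-2.08,0.26],[255,0.09,0.61,-2.08,0.26],[255,0.09,0.61,-2.08,0.26],[255,0.09,0.61,-2.08,0.26],[255,0.09,0.61,-2.08,0.26],[255,0,0,0,0],[255,0,0,0,0],[255,0,0,0,0],[255,0,0,0,0]]]}}

```text
time_s: 22.97
ee_pos: [0.5372, 0.421, 0.2063]
eef_rot: [1.824, 1.571, 0.177]
force: [1.0, -0.2, -2.0]
grip_width: 0.0096
```

```bash
python3 - <<'E'
from h import *
im,o=shot('wrist','pics/w14.png'); print(o['ee_pos'],o['joint_vel'].round(3),o['grip_width'])
crop(im,250,90,400,220,5,'pics/w14c.png')
im2,_=shot('scene','pics/s14.png'); crop(im2,310,50,430,150,6,'pics/s14c.png')
E
python3 plan.py .5366 .4214 .15 -4.4 5 1
```

```text
[0.53718168 0.42098809 0.20631746] [-0.001  0.001 -0.006 -0.     0.003  0.001] 0.009561101522701194
options [(0, np.float64(0.69))]
now [0.5372 0.4212 0.2064] yaw -4.4 axis x [ 0.  0. -1.] j6 0.69 t 23.0667 w 0.0104 F [-0.1  0.6 -1.4]
n 5 shift [ 1.128 -0.014 -0.002] turn 0.005 total 0.0
```

View pics/w14c.png

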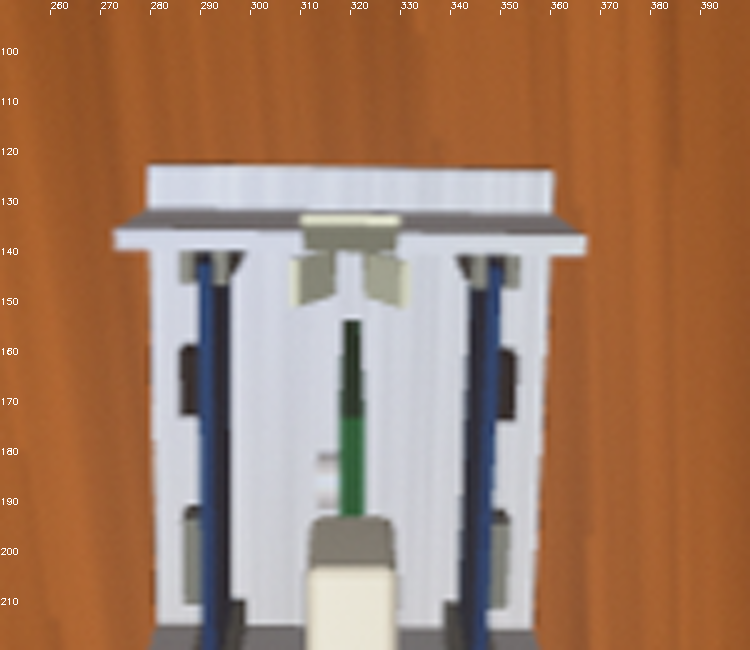

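View pics/s14c.png

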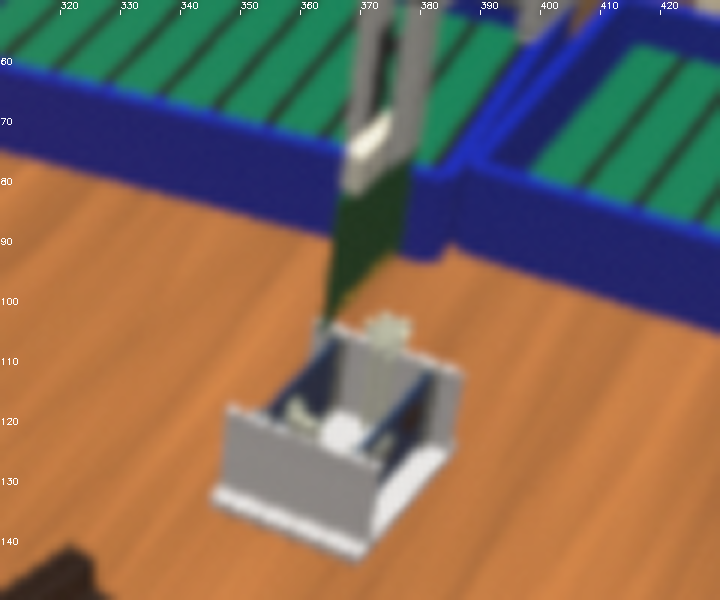

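Emit:
{"api": "play_rows", "payload": {"increments": [[[255,1.5,-0.06,0,0],[255,1.5,0,0,0],[255,1.5,0,0,0],[255,1.2,0,0,0],[255,0.8,0,0,0],[255,0.8,0,0,0],[255,0,0,0,0],[255,0,0,0,0]]]}}

```text
time_s: 23.73
ee_pos: [0.5367, 0.422, 0.133]
eef_rot: [2.581, 1.571, 0.935]
force: [0.4, -0.6, -0.4]
grip_width: 0.0096
```

```bash
python3 - <<'E'
from h import *
im,o=shot('wrist','pics/w15.png'); print(o['ee_pos'],o['force'],o['moment'])
crop(im,240,60,400,190,5,'pics/w15c.png')
E
```

```text
[0.53666274 0.42203135 0.13304924] [ 0.42914554 -0.58590614 -0.37276989] [-0.03262595 -0.05073039 -0.02614521]
```

View pics/w15c.png

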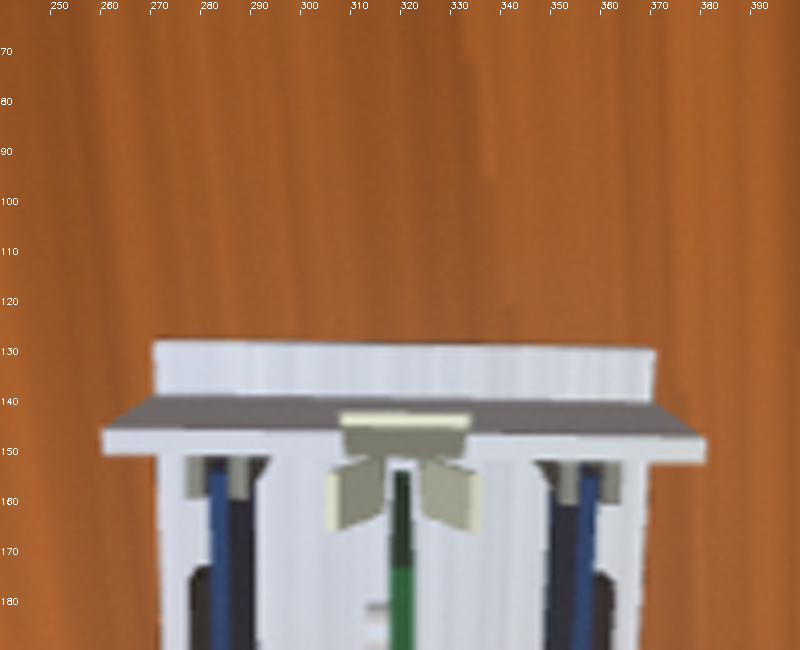

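Emit:
{"api": "play_rows", "payload": {"increments": [[[255,1.0,0,0,0],[255,1.0,0,0,0],[255,1.0,0,0,0],[255,0.7,0,0,0],[255,0.4,0,0,0],[255,0.2,0,0,0],[255,0,0,0,0],[255,0,0,0,0]]]}}

```text
time_s: 24.45
ee_pos: [0.5368, 0.4222, 0.0901]
eef_rot: [2.215, 1.57, 0.569]
force: [0.1, -0.7, -2.2]
grip_width: 0.0098
```

Emit:
{"api": "play_rows", "payload": {"increments": [[[255,0.15,0,0,0],[255,0.15,0,0,0],[255,0.1,0,0,0],[255,0,0,0,0],[255,0,0,0,0],[255,0,0,0,0]]]}}

```text
time_s: 24.95
ee_pos: [0.5368, 0.4222, 0.0864]
eef_rot: [2.267, 1.57, 0.621]
force: [-0.3, 0.0, 4.9]
grip_width: 0.0098
```

Emit:
{"api": "play_rows", "payload": {"increments": [[[225,0,0,0,0],[200,0,0,0,0],[150,0,0,0,0],[120,0,0,0,0],[120,0,0,0,0],[120,0,0,0,0],[120,0,0,0,0],[120,-1.0,0,0,0],[120,-2.5,0,0,0],[120,-3.0,0,0,0],[120,-3.0,0,0,0],[120,-2.5,0,0,0]]]}}

```text
time_s: 25.95
ee_pos: [0.5367, 0.4221, 0.2092]
eef_rot: [2.28, 1.569, 0.634]
force: [-0.1, -0.5, -0.7]
grip_width: 0.0497
```

Emit:
{"api": "play_rows", "payload": {"increments": [[[0,0,-1.0,3.0,0],[0,0,-1.0,3.0,0],[0,0,-1.0,3.0,0],[0,0,-1.0,3.0,0],[0,0,0,0,0],[0,0,0,0,0],[0,0,0,0,0]]]}}

```text
time_s: 26.53
ee_pos: [0.4881, 0.3059, 0.2068]
eef_rot: [2.214, 1.569, 0.567]
force: [0.5, -0.0, 0.2]
grip_width: 0.0919
```

```bash
python3 - <<'E'
from h import *
im,o=shot('wrist','pics/w16.png'); print(o['ee_pos'],o['force'],o['grip_width'],o['time_s'])
im,_=shot('top','pics/t16.png'); crop(im,100,120,500,300,2,'pics/t16c.png')
crop(im,310,130,510,260,4,'pics/t16d.png')
im,_=shot('scene','pics/s16.png')
E
```

```text
[0.48808166 0.30587557 0.20680671] [ 0.50420943 -0.00580352  0.18149827] 0.09185509773062436 26.5333
```

View pics/w16.png

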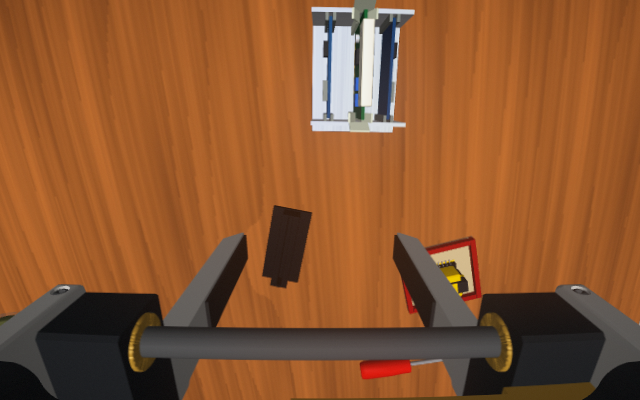

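View pics/t16c.png

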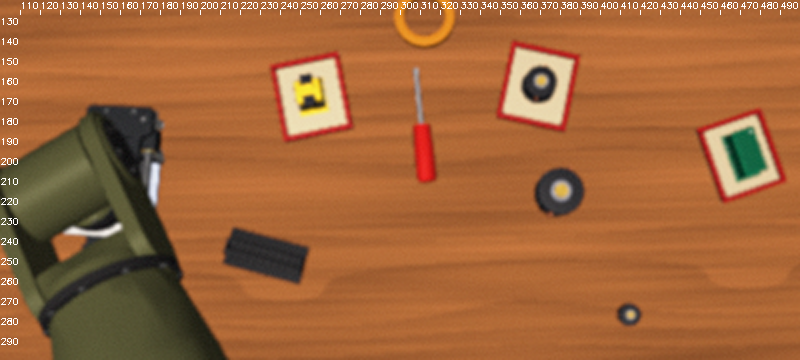

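View pics/t16d.png

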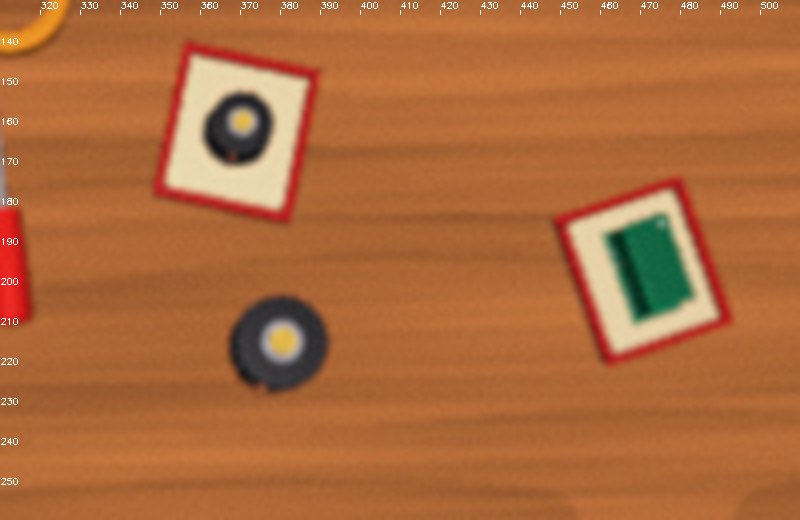

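View pics/s16.png

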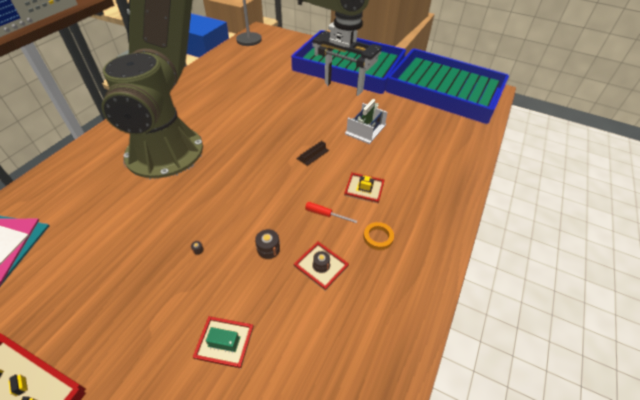

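```bash
sed -i "s#pics/top0.png#pics/t16.png#; /^rect(/d; /^for /,\$d" seg.py; cat >> seg.py <<'E'
print('brass',back('top',[(368.3,159.7)],.039))
rect('yel',(22,150,150),(35,255,255),(235,145,280,192),.036)
rect('block',(70,100,100),(90,255,255),(445,170,495,225),.04)
import pickle
o=pickle.load(open('pics/w16.png.pkl','rb')); w=cv2.imread('pics/w16.png'); crop(w,300,0,430,140,5,'pics/w16c.png')
E
python3 seg.py
```

```text
brass [[ 0.65160817 -0.14088611  0.039     ]]
yel mean [640.5 151.1] rect c [637.4 150.8] size [43.8 35.2] long dir deg 12.4
block mean [ 551.2 -410.8] rect c [ 550.4 -406. ] size [56.3 39.4] long dir deg 17.2
```

View pics/w16c.png

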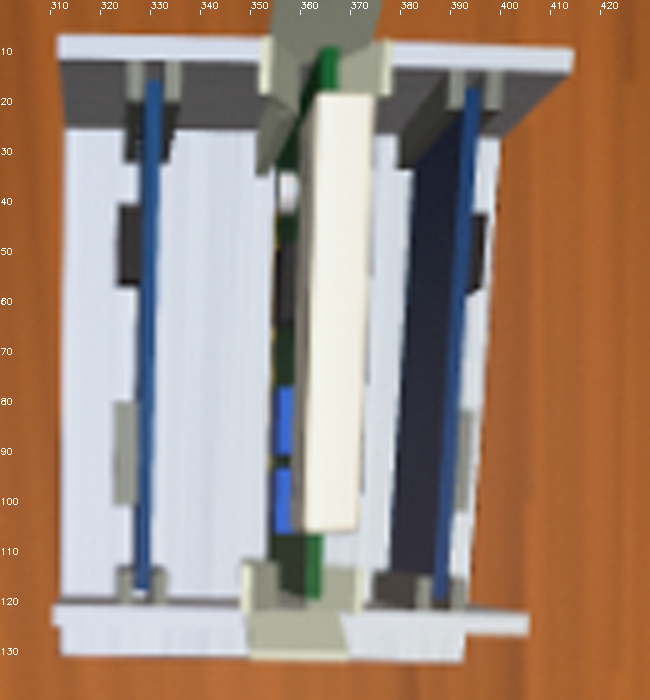

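```bash
python3 - <<'E'
from h import *
import pickle
o=pickle.load(open('pics/w16.png.pkl','rb'))
for z in (.100,.105,.11):
    P=back('wrist',[(362.5,18.5),(373,18.5),(370.5,106),(360.5,106)],z,o);print(z,P.mean(0),np.linalg.norm(P[0]-P[3]),np.linalg.norm(P[0]-P[1]))
print(ctrl.get_obs()['joint_vel'].round(3)); ctrl.hand_in()
E
```

```text
0.1 [0.53769431 0.42237316 0.1       ] 0.07033824238830165 0.00870395549108433
0.105 [0.53694879 0.42181965 0.105     ] 0.06911182249118834 0.008552193038179666
0.11 [0.53620327 0.42126614 0.11      ] 0.0678854025940751 0.008400430585275008
[ 0.001  0.001  0.006  0.001 -0.001  0.001]
the job is handed in; nothing more can be done
```

I put the middle-sized pot core, the yellow transformer and the green block upright on their own painted shapes. I slid the adapter card down the middle guides until contact with the floor showed (about 5 N, at the expected height). I let go of everything, backed the arm away and handed the job in at about 27 s.

- **Card:** its bar measured about 1 mm from the rack centre I found earlier. The card stood in both guides.
- **Parts:** the top-camera check at the end put them 2–5 mm from the painted centres, inside the 12 mm limit. That includes the pot core, whose screw head came out about 4.5 mm off in this check. For the two blocks it is only rough, because their sides blur the measurement. Close pictures after each release showed all three sitting squarely.
- **Tape roll and screwdriver:** they still look to be where they lay at the start in the final pictures, though I did not measure them.

No check failed.

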